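# Make up a tear-off label pad and hold it in the padding press

### The arm

A 6-joint arm with a two-finger parallel gripper is mounted at the origin on a cart in front of the work surface, level with it; the furniture and walls round the work are solid. World frame = base frame: x ahead of the robot, y to its left, z up, the work surface at z = 0. Lengths are in m, angles in rad, forces in N, time in s.
With the tool pointing down it reaches from about 0.35 to 0.85 m from the base axis. Payload 8.1 kg.
Tool frame: the origin (TCP) lies midway between the tips of the shut fingers; the grasp point (between the pads) lies 19 mm behind it (robot.tcp_to_grasp is the distance from the TCP to the grasp point, in m); z points along the fingers, y is the direction in which the jaws open and shut (so a half turn about z gives the same grasp; the last joint's range is limited). The gripper opens to 93 mm and grips with 3 to 60 N. Pads are 15 mm wide; open, the fingers measure 128 mm over their backs; the gripper's body (75 mm by 188 mm) begins 65 mm behind the grasp point.
Start: joints at [1.022, 0.13, 1.488, -0, 1.523, -0.085], TCP at [0.268, 0.537, 0.219] pointing down, gripper open.
Joint ranges: [-2.96, 2.96], [-0.89, 2.26], [0.02, 2.5], [-1.34, 4.48], [0, 2.73], [-2.66, 2.66]. Speed limits (rad/s): [2.39, 2.39, 2.79, 3.14, 3.14, 3.14].

### API

Orientations are given as a rotation vector (axis times angle).
In Python, from plant import robot gives the robot as it stands.
- The arm moves only by the tool send_rows, never from a script. Its argument "series" is a list of rows, each an object of numbers: "wx", "wy", "wz": the turn, a rotation vector about the world's x, y, z in rad; "dx", "dy", "dz": the shift along the world's x, y, z in cm; "fingers": the closure in counts, from 0 (fully open) to 255 (shut). In form: [{"wx": .., "wy": .., "wz": .., "dx": .., "dy": .., "dz": .., "fingers": ..}, ...]. A call has 1 to 20 rows; each row shifts and turns the pose as measured when the row begins; what a row does not reach is not made up. A row lasts 1/12 s, in which the tool goes at most 41.7 mm and 7.16 degrees, less where a joint would pass 70% of its speed; a pose out of reach is approached as far as the arm can. A call is refused whole if a number of a shift passes 4.17 or a number of a turn 0.125, either way. A call with a gripper value outside its range is refused whole. The fingers move at their own pace and stop on an object; "newtons" is the grip in N (left out, the last holds). Time passes only in rows, so rows that do not move let the fingers close. It gives the time, the measured TCP pose, the force and the opening at its end, in the units of the state.
- robot.read_state(): the state, without advancing time (a new reading comes with each control period).
- robot.read_camera(name): name is "scene" or "top" or "wrist"; returns the picture (400x640x3 uint8, red, green, blue); there is no depth.
- robot.camera_info(name): a dict with "intrinsics" (3x3 intrinsics, pixels), "k1" (the pictures are not rectified: a ray, as slopes to the right and down, at radius r is drawn at 1 + k1 r^2 times it, then the intrinsics apply), "extrinsics" (4x4, takes a point from world to camera coordinates); the wrist camera has in their place "tool_from_camera" (4x4, takes a point from camera to tool coordinates, whose origin is the TCP and whose axes are the flange's). Camera axes: x right, y up, looking along -z (the intrinsics and any distortion apply to the point x, -y, -z); pixel columns grow to the right and rows downward; lengths in m; the calibration is good to about 2 mm. A picture is of the moment at which its call begins: read the wrist's pose just before it. camera_info takes no time and is no camera call.
- robot.close_job(): hands the job in, once; it reports no verdict.
The state is a dict: "t": time; "q": joint angles; "dq": joint speeds; "joint_torque": joint torques, N m; "tool_pos": TCP position; "orientation": TCP orientation; "force": force on the tool from outside, world axes, zero at the start; "wrist_torque": the same for the moment, N m; "opening": finger opening in m.
Only numpy, scipy, OpenCV 4.12 (cv2) and the standard library are available. Lean on these libraries where they do the work, as an engineer would, in place of code of your own. Each camera call takes 0.05 s, during which the arm holds its last target.

### The job

Make up a tear-off label pad: lay both bundles of gift labels, one on top of the other, squarely on the card that already lies in the nest of the green padding press, so that the pile is flush all round. Then swing the press's sprung lever over by its black grip and down until the red pointer stands in the green band, with the sprung foot bearing on the pile, not on through the red to the stop, and hold it there for at least three seconds while the glue takes. The lever springs open if it is let go, so finish still holding it in the green, and leave the tin, the butter cake pack and the stamp where they are.

Things in the scene. Friction and masses are not known exactly. Their poses are not given: they have to be found in the camera images.
- press: Green bench padding press, fixed to the counter. Origin at counter height under the middle of its nest; x points from the operator's side to the hinge, z up. Base plate 145 mm in x (-50 to +95) by 84 mm in y, top 16 mm above the counter; at the hinge (x = 85 mm) it is 136 mm wide and 51 mm high, with scales up to 84 mm at y = +-68 mm. With the lever open the nest is free from above.
- press_nest (a point): Floor of the nest, a 3 mm deep pocket for a 31 mm (x) by 45 mm (y) pad, about 0.75 mm play all round; 13 mm above the counter, axes of the press. On its +x side only stands a 44 mm wide steel fence, face 17.5 mm from the middle, flaring back to a lip 32 mm above the counter; the other three sides are open to the fingers.
- press_hinge (a point): Middle of the lever's axle, which lies along y: x = +85 mm, z = 37 mm in the press's frame, axes of the press. The lever is a bail: two rods at y = +-48 mm, joined at the end by the grip; a cross beam 85 mm from the axle carries the sprung foot. A red pointer beside each rod reads on a white scale.
- press_lever (a joint): Lever hinge, rad: 0 = open as found, grows as it is pulled over towards -x of the press and down; stop at 1.70. Green band 1.56 to 1.64 (at 1.60 the lever is level), red from 1.66. Springs drive it open: 0.12 N m at 0, 0.52 at 1.60. On a full pile the foot lands at about 1.51 and adds 1.3 N per mm (10 N at 1.60); then about 6 to 9 N on the grip hold it.
- press_grip (a point): Middle of the grip: black rubber bar, 20 mm thick, 80 mm long, along the press's y; free for fingers within 35 mm of its middle. 169 mm from the axle. In the press's frame: open at x = +125, z = 201 mm; middle of green at x = -80, z = 72 mm (green is z 66 to 78, red from 62 down). It runs on the arc round the axle (top 206 mm) and turns with the lever between the fingers.
- backing: Brown card, 31 by 45 by 4 mm (x, y, z), loose in the nest, a long side along the fence. Origin: middle of its underside, 13 mm above the counter; its top is at 17 mm. Axes as those of the press.
- labels_a: Bundle of white gift labels, stiff, 31 by 45 by 10 mm (x, y, z), 20 to 40 g, flat on the counter. Origin: middle of its underside. Both bundles are alike; either may go first and either way round. The finished pile (card and two bundles) ends 37 mm above the counter.
- labels_b: The other bundle of white gift labels, 31 by 45 by 10 mm, just like labels_a.
- press_foot: Sprung pressure foot under the lever's cross beam: aluminium plate 26 by 40 mm with a rubber sole; origin in the middle of the sole. It slides up to 17 mm into the lever against its springs.
- tea_tin: Bystander: round tin, 58 mm wide, 72 mm high, at the back corner of the counter, behind the press; origin in the middle of its underside.
- butter_bar: Bystander: wrapped butter cake bar, 57 by 101 by 25 mm, behind the clear sweets bin; origin in the middle of its underside.
- wood_stamp: Bystander: wooden hand stamp, 26 by 34 by 62 mm, at the left edge of the counter; origin in the middle of its underside.
There are look-alikes about, which are no part of the job. What is shaped like the labels_a but blue is not meant.

How it is judged:
On the way, in this order (a step that is already met when the one before it is completed fails the run):
1. one bundle lies squarely on the backing card in the nest, let go (horizontal distance between backing and press below 0.004 m and z of backing in the frame of press between 0.01 and 0.0155 m and ((x of labels_a in the frame of backing between -0.004 and 0.004 m and y of labels_a in the frame of backing between -0.004 and 0.004 m and z of labels_a in the frame of backing between 0.002 and 0.007 m and angle between the x axis of labels_a and the x axis of backing, either way round below 0.1 rad and angle between labels_a's own z axis and vertical below 0.06 rad and contact force between the fingers and labels_a below 0.2 N) or (x of labels_b in the frame of backing between -0.004 and 0.004 m and y of labels_b in the frame of backing between -0.004 and 0.004 m and z of labels_b in the frame of backing between 0.002 and 0.007 m and angle between the x axis of labels_b and the x axis of backing, either way round below 0.1 rad and angle between labels_b's own z axis and vertical below 0.06 rad and contact force between the fingers and labels_b below 0.2 N))), for 0.2 s.
2. both bundles are piled squarely on the backing card, let go (horizontal distance between backing and press below 0.004 m and z of backing in the frame of press between 0.01 and 0.0155 m and x of labels_a in the frame of backing between -0.004 and 0.004 m and y of labels_a in the frame of backing between -0.004 and 0.004 m and z of labels_a in the frame of backing between 0.002 and 0.017 m and angle between the x axis of each of labels_a, labels_b and the x axis of backing, either way round below 0.1 rad and angle between each of labels_a, labels_b's own z axis and vertical below 0.06 rad and x of labels_b in the frame of backing between -0.004 and 0.004 m and y of labels_b in the frame of backing between -0.004 and 0.004 m and z of labels_b in the frame of backing between 0.002 and 0.017 m and contact force between the fingers and labels_a below 0.2 N and contact force between the fingers and labels_b below 0.2 N), for 0.2 s.
3. the lever is held in the green band with the foot bearing on the square pile (all of step 2 and value of joint press_lever between 1.56 and 1.64 rad and (contact force between press_foot and labels_a between 4 and 18 N or contact force between press_foot and labels_b between 4 and 18 N)), for 2 s.
At the end, for the whole second after the job is handed in: Card in the nest, both bundles flat on it, each within 4 mm of flush and about 6 degrees of square, not touched by the fingers; the lever held at 1.56 to 1.64 rad with the foot pressing the top bundle at 4 to 18 N, for at least 2 s and on through the second after the program ends (all of step 3); the arm keeps its last pose, push and grip.
It fails at once if the lever is pushed through the red to its end stop (value of joint press_lever above 1.685 rad).
It fails at once if a bystander (tin, butter pack, stamp) is pushed more than 30 mm or knocked over (distance of any of tea_tin, butter_bar, wood_stamp from where it was at the start of the episode above 0.03 m or angle between any of tea_tin, butter_bar, wood_stamp's own z axis and vertical above 0.6 rad).
It also fails if it takes over 72 s, if anything falls off the work surface, if the arm or the gripper's body presses on something with over 40 N, if the wrist force passes 120 N, or if a joint passes its speed limit or range.

## Working session

There is one attempt and no reset: what is moved stays moved. The work goes in short steps, Python scripts to look and compute and a tool call to move; the robot and the scene stay as the last step left them, time stands still between calls to the robot, and variables do not carry over. Pictures are saved under pics/ and viewed, and the job is handed in when it is done.

Besides the shell and the picture viewer there is one more tool, called after "Emit:" as name(argument=value, ...) on one line, values as JSON. send_rows: Moves the arm, as the interface text tells. Its arguments: {"type":"object","properties":{"series":{"type":"array","items":{"type":"object","properties":{"wx":{"type":"number"},"wy":{"type":"number"},"wz":{"type":"number"},"dx":{"type":"number"},"dy":{"type":"number"},"dz":{"type":"number"},"fingers":{"type":"number"}}}},"newtons":{"type":"number"}},"required":["series"]}

```bash
ls; mkdir -p pics; python3 - <<'E'
from plant import robot
import cv2,numpy as np
print(robot.read_state())
for n in ["scene","top","wrist"]:
    im=robot.read_camera(n); cv2.imwrite(f"pics/{n}0.png",im[:,:,::-1]); print(n,robot.camera_info(n))
E
```

```text
pics
{'t': 0.0, 'q': array([ 1.02162874e+00,  1.31154623e-01,  1.48927596e+00, -4.30562083e-05,
        1.52298114e+00, -8.53782045e-02]), 'dq': array([ 1.09197612e-03, -8.81038347e-04, -8.59640481e-06,  5.91014158e-04,
        7.40549434e-04, -9.91118183e-04]), 'joint_torque': array([-4.54258989e-04, -5.59854376e+01, -4.91743934e+01,  7.66578689e-02,
        3.59949586e-02, -1.16093452e-04]), 'tool_pos': array([0.26809132, 0.53614343, 0.21759317]), 'orientation': array([-7.21882311e-01, -3.05698775e+00,  2.73539093e-03]), 'force': array([-0.6335111 ,  0.61249859,  0.48963075]), 'wrist_torque': array([-0.01338138, -0.01772747, -0.00953591]), 'opening': 0.09272731927246614}
scene {'intrinsics': array([[383.11780302,   0.        , 317.55200453],
       [  0.        , 383.11780302, 194.23190725],
       [  0.        ,   0.        ,   1.        ]]), 'k1': -0.04996553110941745, 'extrinsics': array([[ 0.80798815, -0.58899073, -0.01565475, -0.43639289],
       [ 0.46102793,  0.61545529,  0.63927148, -0.35762342],
       [-0.36689018, -0.52374106,  0.76882176, -1.15339352],
       [ 0.      
[... 470 characters left out ...]
01,  8.95207199e-01,
        -9.90528272e-01],
       [ 0.00000000e+00,  0.00000000e+00,  0.00000000e+00,
         1.00000000e+00]])}
wrist {'intrinsics': array([[330.35054944,   0.        , 320.52218857],
       [  0.        , 330.35054944, 196.84010525],
       [  0.        ,   0.        ,   1.        ]]), 'k1': -0.010924747192211886, 'tool_from_camera': array([[ 9.65670214e-05,  9.57069211e-01,  2.89859476e-01,
         8.08373372e-02],
       [ 9.99999969e-01, -2.62941027e-05, -2.46332269e-04,
        -5.91001450e-04],
       [-2.28135435e-04,  2.89859491e-01, -9.57069184e-01,
        -1.66753785e-01],
       [ 0.00000000e+00,  0.00000000e+00,  0.00000000e+00,
         1.00000000e+00]])}
```

View pics/scene0.png

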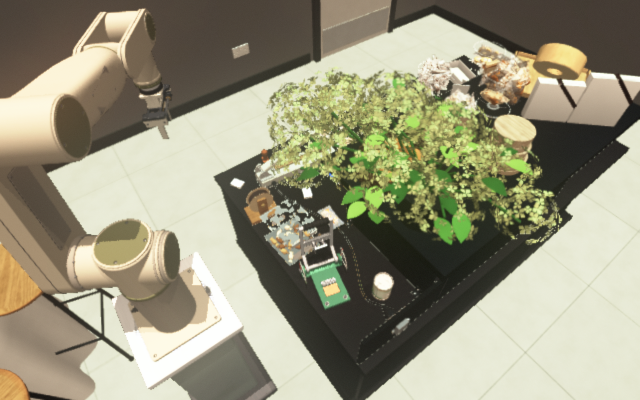

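View pics/top0.png

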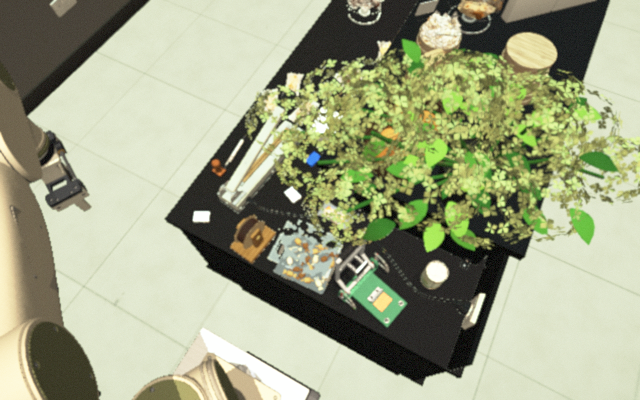

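View pics/wrist0.png

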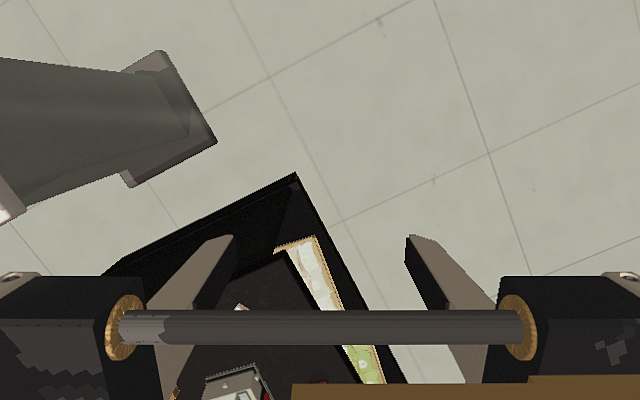

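```bash
cat > h.py <<'E'
import numpy as np,cv2
from scipy.spatial.transform import Rotation as R
from plant import robot
def cam(name,st=None):
    i=robot.camera_info(name)
    K=i["intrinsics"];k1=i["k1"]
    if name!="wrist":
        E=i["extrinsics"]
    else:
        T=np.eye(4);T[:3,:3]=R.from_rotvec(st["orientation"]).as_matrix();T[:3,3]=st["tool_pos"]
        E=np.linalg.inv(T@i["tool_from_camera"])
    return K,k1,E
def proj(c,P):
    K,k1,E=c
    P=np.atleast_2d(P);p=P@E[:3,:3].T+E[:3,3]
    s=np.c_[p[:,0],-p[:,1]]/(-p[:,2:3])
    s=s*(1+k1*(s**2).sum(1,keepdims=True))
    return s@K[:2,:2].T+K[:2,2]
def ray(c,uv):
    K,k1,E=c
    uv=np.atleast_2d(np.float64(uv));d=(uv-K[:2,2])/[K[0,0],K[1,1]];s=d.copy()
    for _ in range(20): s=d/(1+k1*(s**2).sum(1,keepdims=True))
    v=np.c_[s[:,0],-s[:,1],-np.ones(len(s))]
    return -E[:3,:3].T@E[:3,3], v@E[:3,:3]
def onz(c,uv,z):
    o,d=ray(c,uv);z=np.broadcast_to(z,len(d))
    return o+d*((z-o[2])/d[:,2])[:,None]
E
python3 - <<'E'
import cv2
t=cv2.imread('pics/top0.png');s=cv2.imread('pics/scene0.png')
cv2.imwrite('pics/z1.png',cv2.resize(t[140:340,170:440],None,fx=2.9,fy=2.9,interpolation=cv2.INTER_CUBIC))
cv2.imwrite('pics/z2.png',cv2.resize(s[140:320,215:415],None,fx=3.3,fy=3.3,interpolation=cv2.INTER_CUBIC))
E
```

```text
(no output)
```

View pics/z1.png

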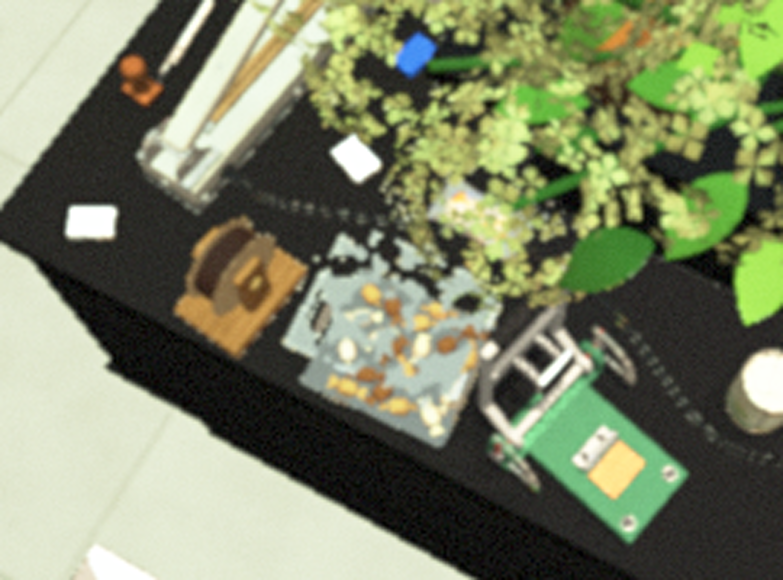

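View pics/z2.png

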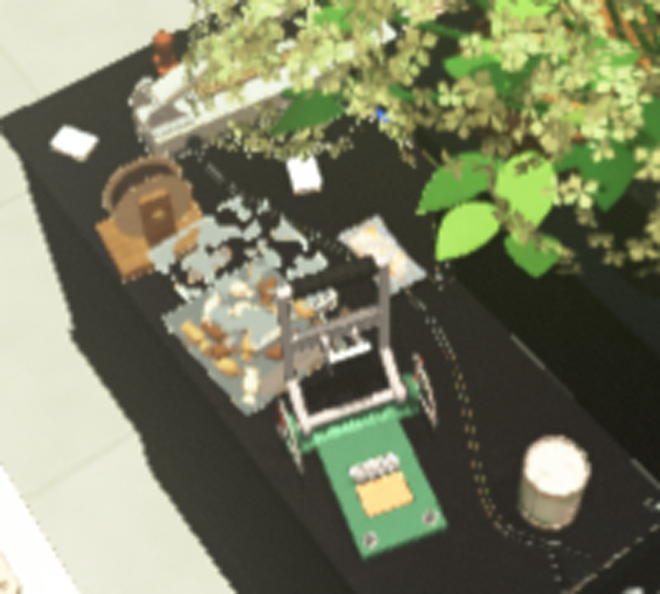

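```bash
cat > m1.py <<'E'
from h import *
def blobs(im,mask,roi,amin=15):
    m=np.zeros_like(mask);x0,y0,x1,y1=roi;m[y0:y1,x0:x1]=mask[y0:y1,x0:x1]
    n,l,s,c=cv2.connectedComponentsWithStats(m,connectivity=4)
    return [(i,s[i],c[i],l==i) for i in range(1,n) if s[i,4]>=amin]
for n,rois in [("top",dict(lab=(185,180,310,230),card=(360,280,400,320),green=(330,250,420,340))),("scene",dict(lab=(225,170,320,205),card=(315,275,350,300),green=(290,240,360,320)))]:
    im=cv2.imread(f'pics/{n}0.png');c=cam(n);hsv=cv2.cvtColor(im,cv2.COLOR_BGR2HSV)
    white=((hsv[...,2]>200)&(hsv[...,1]<45)).astype(np.uint8)
    org=((hsv[...,2]>150)&(hsv[...,1]>70)&(hsv[...,0]<25)).astype(np.uint8)
    gr=((hsv[...,2]>50)&(hsv[...,1]>90)&(abs(hsv[...,0].astype(int)-75)<20)).astype(np.uint8)
    for nm,m,z in [("lab",white,.010),("card",org,.017),("green",gr,.016)]:
        for i,s,ce,mm in blobs(im,m,rois[nm]):
            cnt=cv2.findContours(mm.astype(np.uint8),0,1)[0][0][:,0,:]
            P=onz(c,cnt,z)[:,:2]
            r=cv2.minAreaRect((P*1000).astype(np.float32))
            print(n,nm,s,ce.round(1),"ctr mm",onz(c,ce,z)[0].round(4),"rect",np.round(r[0],1),np.round(r[1],1),round(r[2],1))
            if nm=="green": print(cv2.boxPoints(r).round(0).tolist())
E
python3 m1.py
```

```text
top lab [185 180   8  11  51] [187.4 183.4] ctr mm [0.4768 0.4417 0.01  ] rect [475.2 436.4] [34.9 21.1] 36.3
top lab [222 180  18  22 193] [230.2 189.3] ctr mm [0.5208 0.3155 0.01  ] rect [519.7 318.4] [76.3 35.7] 11.0
top lab [233 180  26  26 240] [244.6 189.7] ctr mm [0.5399 0.2762 0.01  ] rect [537.2 281. ] [ 37.5 104.3] 85.0
top lab [284 187  17  16 152] [292.2 194.2] ctr mm [0.5941 0.1411 0.01  ] rect [594.2 141.5] [47.6 31.1] 70.3
top lab [193 211  17  11 173] [201. 216.] ctr mm [0.4065 0.3417 0.01  ] rect [406.6 342. ] [32.1 46.4] 27.9
top lab [285 222  10   7  32] [289.1 225. ] ctr mm [0.5025 0.0993 0.01  ] rect [504.   97.5] [16.3 26.9] 20.2
top card [373 292  19  20 216] [382.1 301.3] ctr mm [ 0.4256 -0.2296  0.017 ] rect [ 425.8 -229.1] [33.  46.7] 74.8
top green [ 349  261   58   66 1133] [376.1 296.5] ctr mm [ 0.4301 -0.2101  0.016 ] rect [ 444.2 -217.5] [136.7 123.7] 76.9
[[369.0, -270.0], [489.0, -298.0], [520.0, -165.0], [399.0, -137.0]]
scene lab [257 170   8   7  24] [259.9 172.5] ctr mm [0.5023 0.333  0.01  ] rect [502.3 334.5] [37.9 13.4] 20.9
scene lab [261 170  27  13 117] [273.5 175. ] ctr mm [0.5381 0.2893 0.01  ] rect [539.4 299.1] [ 47.3 108.3] 84.3
scene lab [231 179  13   9  78] [237.  182.6] ctr mm [0.4045 0.3403 0.01  ] rect [403.9 341.1] [32.7 46.8] 30.8
scene lab [302 187  10  11  76] [306.7 192.1] ctr mm [0.592  0.1401 0.01  ] rect [592.1 140.6] [45.  30.4] 65.6
scene card [323 283  17  13 150] [330.9 289. ] ctr mm [ 0.4245 -0.2288  0.017 ] rect [ 424.9 -228.3] [34.1 45.3] 76.6
```

```bash
python3 - <<'E'
from h import *
t=cam("top");s=cam("scene")
import math
for uv in [(380,230),(432,235),(412,212),(333,214),(340,180),(313,158)]:
    for z in (0,.1,.2,.3,.4,.5):
        P=onz(t,[uv],z)[0]; print(uv,z,P[:2].round(3),proj(s,P)[0].round(0))
# press model check
a=math.radians(75.5);X=np.array([math.cos(a),math.sin(a),0]);Y=np.array([-X[1],X[0],0]);O=np.array([.425,-.229,0])
pts=[(0,0,.017),(-50,42,.016),(-50,-42,.016),(125,40,.201),(125,-40,.201),(125,0,.201),(85,68,.084),(85,-68,.084),(105,0,.119)]
for p in pts:
    P=O+X*p[0]/1e3+Y*p[1]/1e3+[0,0,p[2]];print(p,P.round(3),proj(t,P)[0].round(1),proj(s,P)[0].round(1))
E
```

```text
(380, 230) 0 [ 0.616 -0.14 ] [360. 241.]
(380, 230) 0.1 [ 0.573 -0.146] [353. 232.]
(380, 230) 0.2 [ 0.53  -0.151] [344. 221.]
(380, 230) 0.3 [ 0.487 -0.157] [334. 209.]
(380, 230) 0.4 [ 0.443 -0.163] [322. 193.]
(380, 230) 0.5 [ 0.4   -0.168] [308. 174.]
(432, 235) 0 [ 0.672 -0.279] [400. 261.]
(432, 235) 0.1 [ 0.624 -0.272] [392. 251.]
(432, 235) 0.2 [ 0.576 -0.266] [383. 240.]
(432, 235) 0.3 [ 0.528 -0.259] [371. 226.]
(432, 235) 0.4 [ 0.479 -0.252] [358. 210.]
(432, 235) 0.5 [ 0.431 -0.245] [341. 190.]
(412, 212) 0 [ 0.713 -0.2  ] [393. 239.]
(412, 212) 0.1 [ 0.661 -0.2  ] [385. 230.]
(412, 212) 0.2 [ 0.609 -0.201] [376. 219.]
(412, 212) 0.3 [ 0.558 -0.201] [365. 206.]
(412, 212) 0.4 [ 0.506 -0.201] [353. 191.]
(412, 212) 0.5 [ 0.454 -0.202] [337. 172.]
(333, 214) 0 [0.597 0.005] [330. 216.]
(333, 214) 0.1 [ 0.556 -0.014] [323. 208.]
(333, 214) 0.2 [ 0.514 -0.033] [316. 198.]
(333, 214) 0.3 [ 0.473 -0.051] [307. 187.]
(333, 214) 0.4 [ 0.431 -0.07 ] [297. 173.]
(333, 214) 0.5 [ 0.39  -0.089] [284. 156.]
(340, 180) 0 [0.71  0.038] [348. 196.]
(340, 180) 0.1 [0.659 0.017] [342. 188.
[... 327 characters left out ...]
5. 150.]
(313, 158) 0.4 [0.524 0.023] [305. 138.]
(313, 158) 0.5 [ 0.47  -0.008] [293. 123.]
(0, 0, 0.017) [ 0.425 -0.229  0.017] [381.8 301.4] [331.1 289. ]
(-50, 42, 0.016) [ 0.372 -0.267  0.016] [386.8 326.8] [324.6 308.3]
(-50, -42, 0.016) [ 0.453 -0.288  0.016] [406.5 302.6] [350.2 298.4]
(125, 40, 0.201) [ 0.418 -0.098  0.201] [338.9 259.6] [302.1 227.9]
(125, -40, 0.201) [ 0.495 -0.118  0.201] [361.2 235.7] [327.8 219.4]
(125, 0, 0.201) [ 0.456 -0.108  0.201] [350.2 247.5] [315.  223.6]
(85, 68, 0.084) [ 0.38  -0.13   0.084] [341.8 292.6] [299.8 262.9]
(85, -68, 0.084) [ 0.512 -0.164  0.084] [376.  254.4] [340.9 248.4]
(105, 0, 0.119) [ 0.451 -0.127  0.119] [354.3 263.8] [318.  244.3]
```

Emit:
send_rows(series=[{"dx": 0.76, "dy": -1.08, "dz": -0.2, "wz": -0.122, "fingers": 0}, {"dx": 0.76, "dy": -1.08, "dz": -0.2, "wz": -0.122}, {"dx": 0.76, "dy": -1.08, "dz": -0.2, "wz": -0.122}, {"dx": 0.76, "dy": -1.08, "dz": -0.2, "wz": -0.122}, {"dx": 0.76, "dy": -1.08, "dz": -0.2, "wz": -0.122}, {"dx": 0.76, "dy": -1.08, "dz": -0.2, "wz": -0.122}, {"dx": 0.76, "dy": -1.08, "dz": -0.2, "wz": -0.122}, {"dx": 0.76, "dy": -1.08, "dz": -0.2, "wz": -0.122}, {"dx": 0.76, "dy": -1.08, "dz": -0.2, "wz": -0.122}, {"dx": 0.76, "dy": -1.08, "dz": -0.2, "wz": -0.122}, {"dx": 0.76, "dy": -1.08, "dz": -0.2, "wz": -0.122}, {"dx": 0.76, "dy": -1.08, "dz": -0.2, "wz": -0.122}, {"dx": 0.76, "dy": -1.08, "dz": -0.2, "wz": -0.122}, {"dx": 0.76, "dy": -1.08, "dz": -0.2, "wz": -0.122}, {"dx": 0.76, "dy": -1.08, "dz": -0.2, "wz": -0.122}, {"dx": 0.76, "dy": -1.08, "dz": -0.2, "wz": -0.122}, {"dx": 0.76, "dy": -1.08, "dz": -0.2, "wz": -0.122}, {"dx": 0.76, "dy": -1.08, "dz": -0.2, "wz": -0.122}])

```text
schema error: expected keys wx, wy, wz, dx, dy, dz, fingers
```

```bash
cat > w.py <<'E'
from h import *
import sys
st=robot.read_state();im=robot.read_camera("wrist");cv2.imwrite(f"pics/{sys.argv[1]}.png",im[:,:,::-1])
Rm=R.from_rotvec(st["orientation"]).as_matrix()
np.save(f"pics/{sys.argv[1]}.npy",{"orientation":st["orientation"],"tool_pos":st["tool_pos"]},allow_pickle=True)
print(st["t"],st["tool_pos"].round(4),"yang",np.degrees(np.arctan2(Rm[1,1],Rm[0,1])).round(2),"zaxis",Rm[:,2].round(4),"F",st["force"].round(1),"open",round(st["opening"],4),"q",st["q"].round(2))
E
cat > rect.py <<'E'
# rect.py pic z u v kind : rectangle of the blob at/near u,v
from h import *
import sys
n,z,u,v=sys.argv[1],float(sys.argv[2]),int(sys.argv[3]),int(sys.argv[4]);kind=sys.argv[5]
st=np.load(f"pics/{n}.npy",allow_pickle=True).item();c=cam("wrist",st)
im=cv2.imread(f"pics/{n}.png");hsv=cv2.cvtColor(im,cv2.COLOR_BGR2HSV)
m={"white":(hsv[...,2]>190)&(hsv[...,1]<60),"card":(hsv[...,2]>110)&(hsv[...,1]>60)&(hsv[...,0]<28)}[kind].astype(np.uint8)
l=cv2.connectedComponents(m,connectivity=4)[1]
b=(l==l[v,u]).astype(np.uint8);assert l[v,u]
cnt=max(cv2.findContours(b,0,1)[0],key=len)[:,0,:]
r=cv2.minAreaRect((onz(c,cnt,z)[:,:2]*1000).astype(np.float32))
print(n,"area",b.sum(),"ctr",np.round(r[0],1),"size",np.round(r[1],1),"ang of first",round(r[2],1),"px box",cv2.boundingRect(cnt))
E
python3 w.py w1
```

```text
0.15 [0.2682 0.5363 0.2178] yang 63.42 zaxis [-7.0e-04 -1.2e-03 -1.0e+00] F [-0.1  0.4 -0.4] open 0.0931 q [ 1.02  0.13  1.49 -0.    1.52 -0.09]
```

View pics/w1.png

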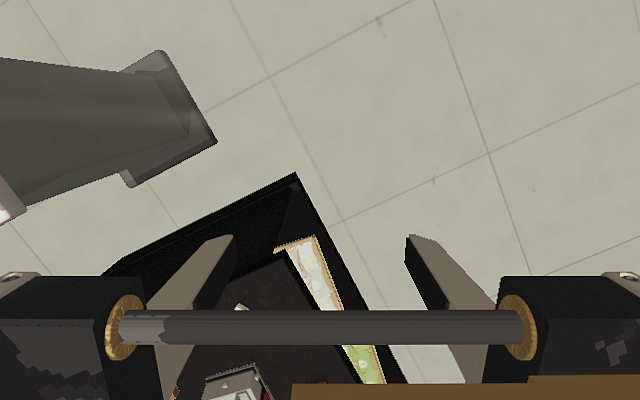

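All keys are needed in every row.

Emit:
send_rows(series=[{"wx": 0, "wy": 0, "wz": -0.122, "dx": 0.76, "dy": -1.08, "dz": -0.2, "fingers": 0}, {"wx": 0, "wy": 0, "wz": -0.122, "dx": 0.76, "dy": -1.08, "dz": -0.2, "fingers": 0}, {"wx": 0, "wy": 0, "wz": -0.122, "dx": 0.76, "dy": -1.08, "dz": -0.2, "fingers": 0}, {"wx": 0, "wy": 0, "wz": -0.122, "dx": 0.76, "dy": -1.08, "dz": -0.2, "fingers": 0}, {"wx": 0, "wy": 0, "wz": -0.122, "dx": 0.76, "dy": -1.08, "dz": -0.2, "fingers": 0}, {"wx": 0, "wy": 0, "wz": -0.122, "dx": 0.76, "dy": -1.08, "dz": -0.2, "fingers": 0}, {"wx": 0, "wy": 0, "wz": -0.122, "dx": 0.76, "dy": -1.08, "dz": -0.2, "fingers": 0}, {"wx": 0, "wy": 0, "wz": -0.122, "dx": 0.76, "dy": -1.08, "dz": -0.2, "fingers": 0}, {"wx": 0, "wy": 0, "wz": -0.122, "dx": 0.76, "dy": -1.08, "dz": -0.2, "fingers": 0}, {"wx": 0, "wy": 0, "wz": -0.122, "dx": 0.76, "dy": -1.08, "dz": -0.2, "fingers": 0}, {"wx": 0, "wy": 0, "wz": -0.122, "dx": 0.76, "dy": -1.08, "dz": -0.2, "fingers": 0}, {"wx": 0, "wy": 0, "wz": -0.122, "dx": 0.76, "dy": -1.08, "dz": -0.2, "fingers": 0}, {"wx": 0, "wy": 0, "wz": -0.122, "dx": 0.76, "dy": -1.08, "dz": -0.2, "fingers": 0}, {"wx": 0, "wy": 0, "wz": -0.122, "dx": 0.76, "dy": -1.08, "dz": -0.2, "fingers": 0}, {"wx": 0, "wy": 0, "wz": -0.122, "dx": 0.76, "dy": -1.08, "dz": -0.2, "fingers": 0}, {"wx": 0, "wy": 0, "wz": -0.122, "dx": 0.76, "dy": -1.08, "dz": -0.2, "fingers": 0}, {"wx": 0, "wy": 0, "wz": -0.122, "dx": 0.76, "dy": -1.08, "dz": -0.2, "fingers": 0}, {"wx": 0, "wy": 0, "wz": -0.122, "dx": 0.76, "dy": -1.08, "dz": -0.2, "fingers": 0}])

```text
t: 1.7
tool_pos: [0.4066, 0.3327, 0.1763]
orientation: [-3.065, -0.671, 0.007]
force: [1.2, -0.1, -0.4]
opening: 0.0931
```

```bash
python3 w.py w2
```

```text
1.7 [0.4066 0.3327 0.1763] yang -65.3 zaxis [-0.0051  0.0028 -1.    ] F [ 1.2 -0.1 -0.4] open 0.0931 q [ 0.58 -0.05  1.75  0.01  1.44  1.72]
```

View pics/w2.png

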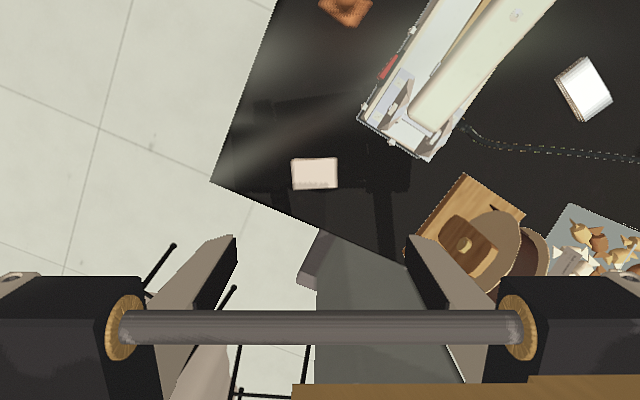

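```bash
python3 rect.py w2 .010 314 172 white; python3 rect.py w2 .010 590 85 white
```

```text
w2 area 1230 ctr [408.  341.1] size [30.9 44.6] ang of first 26.9 px box (292, 158, 45, 31)
w2 area 1638 ctr [593.1 137.4] size [51.4 30.5] ang of first 65.6 px box (560, 59, 52, 60)
```

```bash
python3 - <<'E'
from h import *
t=cam("top");s=cam("scene")
st=np.load("pics/w2.npy",allow_pickle=True).item();w=cam("wrist",st)
for uv in [(403,248),(467,174),(527,212)]: print("w base",onz(w,[uv],.0)[0].round(3),onz(w,[uv],.03)[0].round(3))
for uv in [(231,246),(259,214),(276,231),(252,263)]: print("t",onz(t,[uv],.0)[0].round(3),onz(t,[uv],.1)[0].round(3))
def tri(a,b):
    o1,d1=ray(*a);o2,d2=ray(*b);d1=d1[0];d2=d2[0]
    x=np.linalg.lstsq(np.c_[d1,-d2],o2-o1,rcond=None)[0];p=o1+d1*x[0];q=o2+d2*x[1];return ((p+q)/2).round(3),np.linalg.norm(p-q).round(4)
# drum top rim left point; z1 (250,220) ; z2 (150,158); wrist (540,228)?
print(tri((t,[(170+250/2.9,140+220/2.9)]),(s,[(215+150/3.3,140+158/3.3)])))
print(tri((t,[(170+215/2.9,140+240/2.9)]),(w,[(545,232)])))
E
```

```text
w base [0.369 0.212 0.   ] [0.379 0.226 0.03 ]
w base [0.473 0.192 0.   ] [0.474 0.208 0.03 ]
w base [0.464 0.109 0.   ] [0.466 0.132 0.03 ]
t [0.372 0.216 0.   ] [0.351 0.179 0.1  ]
t [0.495 0.199 0.   ] [0.462 0.163 0.1  ]
t [0.472 0.126 0.   ] [0.441 0.097 0.1  ]
t [0.357 0.136 0.   ] [0.337 0.106 0.1  ]
(array([0.426, 0.146, 0.154]), np.float64(0.0211))
(array([0.441, 0.176, 0.108]), np.float64(0.0434))
```

Emit:
send_rows(newtons=25, series=[{"wx": 0, "wy": 0, "wz": 0.02, "dx": 0.0, "dy": 0.4, "dz": -2.0, "fingers": 0}, {"wx": 0, "wy": 0, "wz": 0.02, "dx": 0, "dy": 0.4, "dz": -2.0, "fingers": 0}, {"wx": 0, "wy": 0, "wz": 0, "dx": 0, "dy": 0, "dz": -2.0, "fingers": 0}, {"wx": 0, "wy": 0, "wz": 0, "dx": 0, "dy": 0, "dz": -2.0, "fingers": 0}, {"wx": 0, "wy": 0, "wz": 0, "dx": 0, "dy": 0, "dz": -2.0, "fingers": 0}, {"wx": 0, "wy": 0, "wz": 0, "dx": 0, "dy": 0, "dz": -2.0, "fingers": 0}, {"wx": 0, "wy": 0, "wz": 0, "dx": 0, "dy": 0, "dz": -1.0, "fingers": 0}, {"wx": 0, "wy": 0, "wz": 0, "dx": 0, "dy": 0, "dz": 0, "fingers": 0}])

```text
t: 2.42
tool_pos: [0.4082, 0.3389, 0.0421]
orientation: [-3.051, -0.731, 0.002]
force: [0.4, 0.3, 0.1]
opening: 0.093
```

```bash
python3 w.py w3; python3 rect.py w3 .010 314 172 white
```

```text
2.4167 [0.4082 0.3389 0.0421] yang -63.05 zaxis [-0.002   0.0036 -1.    ] F [0.4 0.3 0.1] open 0.093 q [0.59 0.1  1.85 0.   1.18 1.69]Traceback (most recent call last):
  File "rect.py", line 9, in <module>
    b=(l==l[v,u]).astype(np.uint8);assert l[v,u]
                                          ~^^^^^
AssertionError
```

View pics/w3.png

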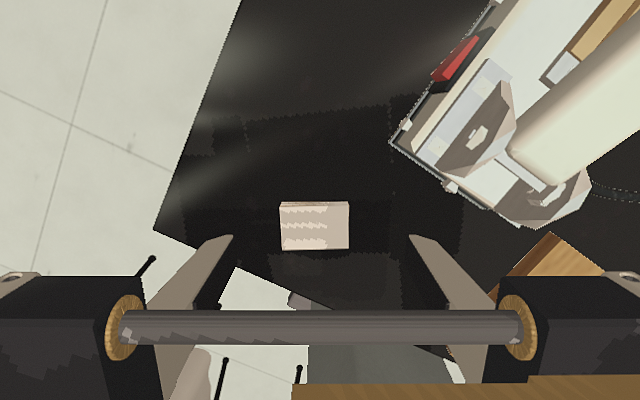

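```bash
sed -i 's/\[...,2\]>190)&(hsv\[...,1\]<60)/[...,2]>160)\&(hsv[...,1]<60)/' rect.py; python3 rect.py w3 .010 314 242 white
```

```text
w3 area 3055 ctr [406.9 342.7] size [32.6 43.9] ang of first 28.3 px box (279, 202, 70, 48)
```

Emit:
send_rows(series=[{"wx": 0, "wy": 0, "wz": 0.005, "dx": -0.1, "dy": 0.25, "dz": -1.5, "fingers": 0}, {"wx": 0, "wy": 0, "wz": 0, "dx": 0, "dy": 0, "dz": -1.4, "fingers": 0}, {"wx": 0, "wy": 0, "wz": 0, "dx": 0, "dy": 0, "dz": -0.5, "fingers": 0}, {"wx": 0, "wy": 0, "wz": 0, "dx": 0, "dy": 0, "dz": 0, "fingers": 0}])

```text
t: 2.8
tool_pos: [0.4107, 0.3444, 0.0138]
orientation: [-3.046, -0.742, -0.01]
force: [0.4, 0.1, -0.0]
opening: 0.0933
```

Emit:
send_rows(series=[{"wx": 0, "wy": 0, "wz": 0, "dx": -0.3, "dy": -0.2, "dz": -0.7, "fingers": 0}, {"wx": 0, "wy": 0, "wz": 0, "dx": 0, "dy": 0, "dz": 0, "fingers": 0}])

```text
t: 2.97
tool_pos: [0.4088, 0.3432, 0.0087]
orientation: [-3.044, -0.743, -0.014]
force: [-1.8, -0.4, -0.1]
opening: 0.0929
```

```bash
python3 w.py w4
```

```text
2.9667 [0.4088 0.3432 0.0087] yang -62.59 zaxis [ 0.0069  0.0098 -0.9999] F [-1.8 -0.4 -0.1] open 0.0929 q [0.6  0.15 1.87 0.   1.11 1.69]
```

View pics/w4.png

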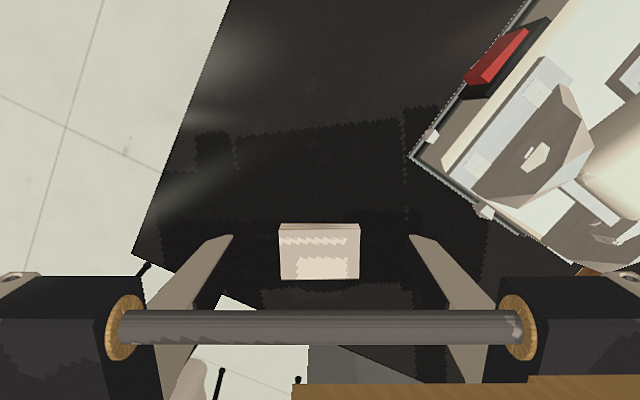

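Emit:
send_rows(series=[{"wx": -0.01, "wy": 0.007, "wz": 0, "dx": -0.15, "dy": -0.15, "dz": -0.45, "fingers": 0}, {"wx": 0, "wy": 0, "wz": 0, "dx": 0, "dy": 0, "dz": 0, "fingers": 0}, {"wx": 0, "wy": 0, "wz": 0, "dx": 0, "dy": 0, "dz": 0, "fingers": 0}])

```text
t: 3.27
tool_pos: [0.4095, 0.343, 0.0071]
orientation: [-3.051, -0.744, -0.006]
force: [-0.0, -0.3, -0.2]
opening: 0.0932
```

```bash
python3 w.py w5
```

```text
3.2667 [0.4095 0.343  0.0071] yang -62.59 zaxis [ 0.0037  0.0017 -1.    ] F [-0.  -0.3 -0.2] open 0.0932 q [ 0.6   0.16  1.86 -0.    1.11  1.69]
```

Emit:
send_rows(series=[{"wx": 0, "wy": 0.002, "wz": 0, "dx": -0.3, "dy": -0.2, "dz": -0.35, "fingers": 0}, {"wx": 0, "wy": 0, "wz": 0, "dx": -0.1, "dy": -0.1, "dz": -0.2, "fingers": 0}])

```text
t: 3.48
tool_pos: [0.4059, 0.3403, 0.0019]
orientation: [-3.05, -0.744, -0.005]
force: [0.1, -0.3, -0.7]
opening: 0.0931
```

```bash
python3 w.py w5
```

```text
3.4833 [0.4059 0.3403 0.0019] yang -62.59 zaxis [ 0.0025  0.0025 -1.    ] F [ 0.1 -0.3 -0.7] open 0.0931 q [0.6  0.16 1.88 0.   1.1  1.69]
```

Emit:
send_rows(newtons=25, series=[{"wx": 0, "wy": 0, "wz": 0, "dx": 0, "dy": 0, "dz": 0.25, "fingers": 100}, {"wx": 0, "wy": 0, "wz": 0, "dx": 0, "dy": 0, "dz": 0, "fingers": 255}, {"wx": 0, "wy": 0, "wz": 0, "dx": 0, "dy": 0, "dz": 0, "fingers": 255}, {"wx": 0, "wy": 0, "wz": 0, "dx": 0, "dy": 0, "dz": 0, "fingers": 255}, {"wx": 0, "wy": 0, "wz": 0, "dx": 0, "dy": 0, "dz": 0, "fingers": 255}, {"wx": 0, "wy": 0, "wz": 0, "dx": 0, "dy": 0, "dz": 0, "fingers": 255}, {"wx": 0, "wy": 0, "wz": 0, "dx": 0, "dy": 0, "dz": 0, "fingers": 255}, {"wx": 0, "wy": 0, "wz": 0, "dx": 0, "dy": 0, "dz": 0, "fingers": 255}])

```text
t: 4.2
tool_pos: [0.4054, 0.3399, 0.0042]
orientation: [-3.051, -0.744, -0.004]
force: [0.1, 0.0, 0.0]
opening: 0.0446
```

```bash
python3 w.py w6
```

```text
4.2 [0.4054 0.3399 0.0042] yang -62.6 zaxis [ 0.002   0.0021 -1.    ] F [0.1 0.  0. ] open 0.0446 q [0.6  0.16 1.88 0.   1.11 1.69]
```

View pics/w6.png

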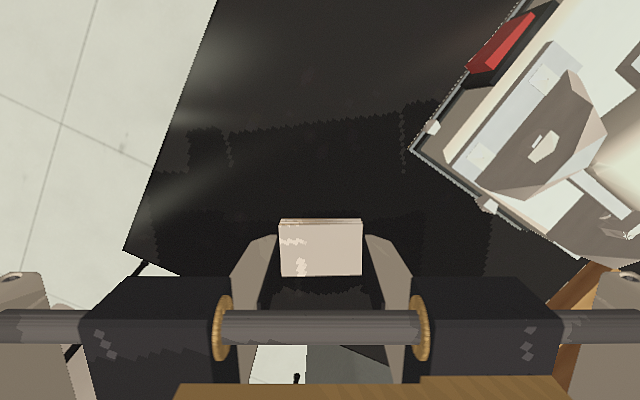

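```bash
cat > blk.py <<'E'
from h import *
import sys
# edges rows of top face -> tool-frame x ; args pic topz u v1 v2 u1 u2
n=sys.argv[1];z=float(sys.argv[2]);u,v1,v2,u1,u2=map(float,sys.argv[3:8])
st=np.load(f"pics/{n}.npy",allow_pickle=True).item();c=cam("wrist",st)
P=onz(c,[(u,v1),(u,v2),(u1,(v1+v2)/2),(u2,(v1+v2)/2)],z)
T=R.from_rotvec(st["orientation"]).as_matrix();print(((P-st["tool_pos"])@T*1000).round(1))
E
python3 blk.py w6 .010 320 224 276 278.5 362; python3 - <<'E'
import cv2
im=cv2.imread('pics/w6.png');cv2.imwrite('pics/w6z.png',cv2.resize(im[195:305,230:410],None,fx=4,fy=4,interpolation=cv2.INTER_NEAREST))
E
```

```text
[[ 16.8   0.   -5.8]
 [-13.7   0.   -5.8]
 [  1.9 -22.2  -5.8]
 [  1.9  22.5  -5.8]]
```

View pics/w6z.png

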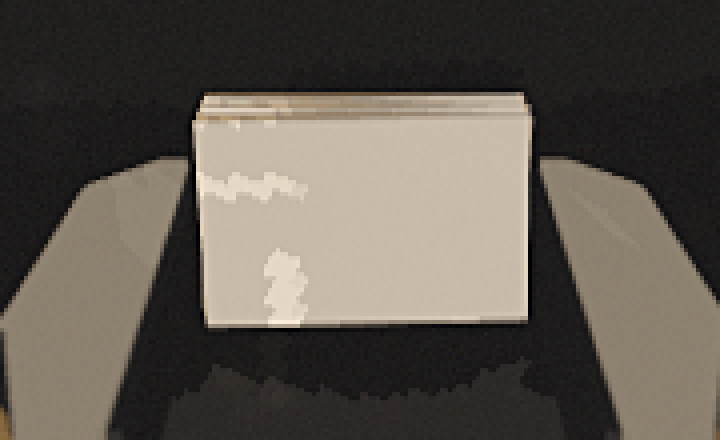

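Emit:
send_rows(series=[{"wx": 0, "wy": 0, "wz": 0, "dx": 0, "dy": 0, "dz": 1, "fingers": 255}, {"wx": 0, "wy": 0, "wz": 0, "dx": 0, "dy": 0, "dz": 2.5, "fingers": 255}, {"wx": 0, "wy": 0, "wz": 0, "dx": 0, "dy": 0, "dz": 3.5, "fingers": 255}, {"wx": 0, "wy": 0, "wz": 0, "dx": 0, "dy": 0, "dz": 3.5, "fingers": 255}, {"wx": 0, "wy": 0, "wz": 0, "dx": 0, "dy": -0.5, "dz": 3.5, "fingers": 255}, {"wx": 0, "wy": 0, "wz": 0.05, "dx": 0, "dy": -1, "dz": 3.5, "fingers": 255}, {"wx": 0, "wy": 0, "wz": 0.1, "dx": 0, "dy": -2, "dz": 3.5, "fingers": 255}, {"wx": 0, "wy": 0, "wz": 0.1, "dx": 0, "dy": -3, "dz": 2.5, "fingers": 255}, {"wx": 0, "wy": 0, "wz": 0.1, "dx": 0, "dy": -3, "dz": 0.5, "fingers": 255}, {"wx": 0, "wy": 0, "wz": 0.1, "dx": 0, "dy": -3, "dz": 0.3, "fingers": 255}, {"wx": 0, "wy": 0, "wz": 0.1, "dx": 0, "dy": -3, "dz": 0, "fingers": 255}, {"wx": 0, "wy": 0, "wz": 0.1, "dx": 0, "dy": -3, "dz": 0, "fingers": 255}, {"wx": 0, "wy": 0, "wz": 0.1, "dx": 0, "dy": -3, "dz": 0, "fingers": 255}, {"wx": 0, "wy": 0, "wz": 0.1, "dx": 0, "dy": -3, "dz": 0, "fingers": 255}, {"wx": 0, "wy": 0, "wz": 0.05, "dx": 0, "dy": -3, "dz": 0, "fingers": 255}, {"wx": 0, "wy": 0, "wz": 0, "dx": 0, "dy": -2, "dz": 0, "fingers": 255}, {"wx": 0, "wy": 0, "wz": 0, "dx": 0, "dy": -1, "dz": 0, "fingers": 255}])

```text
t: 5.67
tool_pos: [0.3971, 0.0208, 0.2725]
orientation: [2.361, 2.054, 0.025]
force: [0.1, 0.1, 0.4]
opening: 0.0444
```

```bash
python3 w.py w7; python3 - <<'E'
from h import *
for n in ["scene","top"]: cv2.imwrite(f"pics/{n}1.png",robot.read_camera(n)[:,:,::-1])
E
```

```text
5.6667 [0.3971 0.0208 0.2725] yang -7.96 zaxis [ 0.0205  0.001  -0.9998] F [0.1 0.1 0.4] open 0.0444 q [-0.08 -0.48  1.93  0.    1.67  0.06]
```

View pics/w7.png

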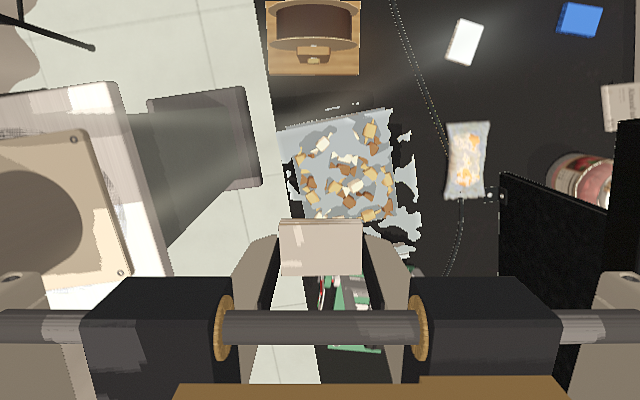

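View pics/scene1.png

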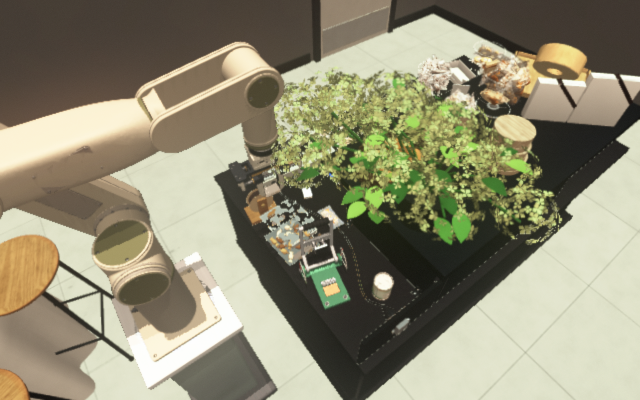

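View pics/top1.png

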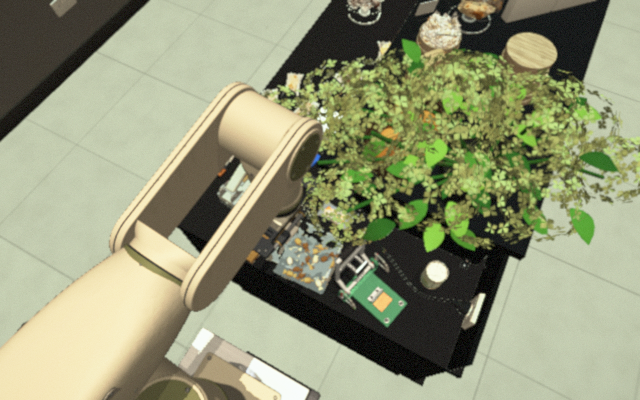

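Emit:
send_rows(series=[{"wx": 0, "wy": 0.01, "wz": -0.04, "dx": 0.3, "dy": -1.5, "dz": 0, "fingers": 255}, {"wx": 0, "wy": 0.01, "wz": -0.04, "dx": 0.3, "dy": -2.5, "dz": 0, "fingers": 255}, {"wx": 0, "wy": 0, "wz": -0.03, "dx": 0.3, "dy": -3, "dz": 0, "fingers": 255}, {"wx": 0, "wy": 0, "wz": 0, "dx": 0.3, "dy": -3, "dz": 0, "fingers": 255}, {"wx": 0, "wy": 0, "wz": 0, "dx": 0.3, "dy": -3, "dz": 0, "fingers": 255}, {"wx": 0, "wy": 0, "wz": 0, "dx": 0.3, "dy": -3, "dz": 0, "fingers": 255}, {"wx": 0, "wy": 0, "wz": 0, "dx": 0.3, "dy": -3, "dz": 0, "fingers": 255}, {"wx": 0, "wy": 0, "wz": 0, "dx": 0.3, "dy": -3, "dz": 0, "fingers": 255}, {"wx": 0, "wy": 0, "wz": 0, "dx": 0.3, "dy": -2.5, "dz": 0, "fingers": 255}, {"wx": 0, "wy": 0, "wz": 0, "dx": 0.3, "dy": -1, "dz": 0, "fingers": 255}, {"wx": 0, "wy": 0, "wz": 0, "dx": 0, "dy": 0, "dz": 0, "fingers": 255}, {"wx": 0, "wy": 0, "wz": 0, "dx": 0, "dy": 0, "dz": 0, "fingers": 255}])

```text
t: 6.82
tool_pos: [0.4311, -0.2296, 0.2746]
orientation: [-2.468, -1.936, -0.011]
force: [0.2, -0.1, -0.5]
opening: 0.0444
```

```bash
python3 w.py w8
```

```text
6.8167 [ 0.4311 -0.2296  0.2746] yang -13.77 zaxis [ 0.0027  0.0076 -1.    ] F [ 0.2 -0.1 -0.5] open 0.0444 q [-0.6  -0.19  1.7   0.01  1.63 -0.36]
```

View pics/w8.png

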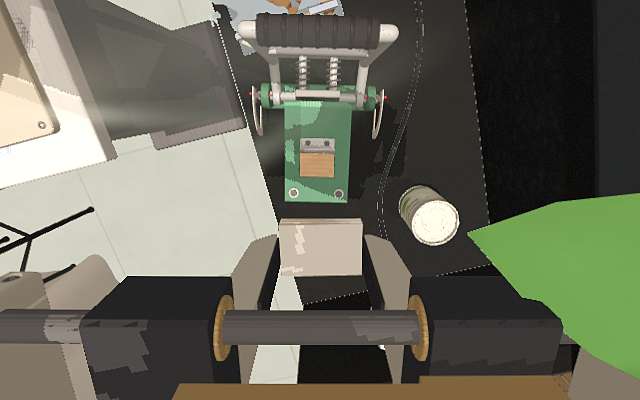

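```bash
python3 rect.py w8 .017 317 165 card; python3 - <<'E'
from h import *
st=np.load("pics/w8.npy",allow_pickle=True).item();c=cam("wrist",st)
# base corners px estimates, grip ends
a=onz(c,[(284.5,201),(348.5,202)],.016);print(a.round(4), np.degrees(np.arctan2(*(a[0]-a[1])[[1,0]])))
b=onz(c,[(284.5,201),(290,101),(348.5,202),(352,101)],.016)
print(np.degrees(np.arctan2(*(b[1]-b[0])[[1,0]])),np.degrees(np.arctan2(*(b[3]-b[2])[[1,0]])))
im=cv2.imread('pics/w8.png');cv2.imwrite('pics/w8z.png',cv2.resize(im[80:215,240:400],None,fx=4.4,fy=4.4,interpolation=cv2.INTER_CUBIC))
E
python3 blk.py w8 .2806 320 224 276 278.5 362
```

```text
w8 area 827 ctr [ 426.1 -230.5] size [31.9 44. ] ang of first 74.4 px box (300, 152, 35, 26)
[[ 0.3719 -0.2685  0.016 ]
 [ 0.4554 -0.2904  0.016 ]] 165.25997383670602
71.48978176043384 75.68407326416464
[[ 16.8  -0.4  -5.9]
 [-13.7  -0.4  -6.1]
 [  1.9 -22.6  -6. ]
 [  1.9  22.   -6. ]]
```

View pics/w8z.png

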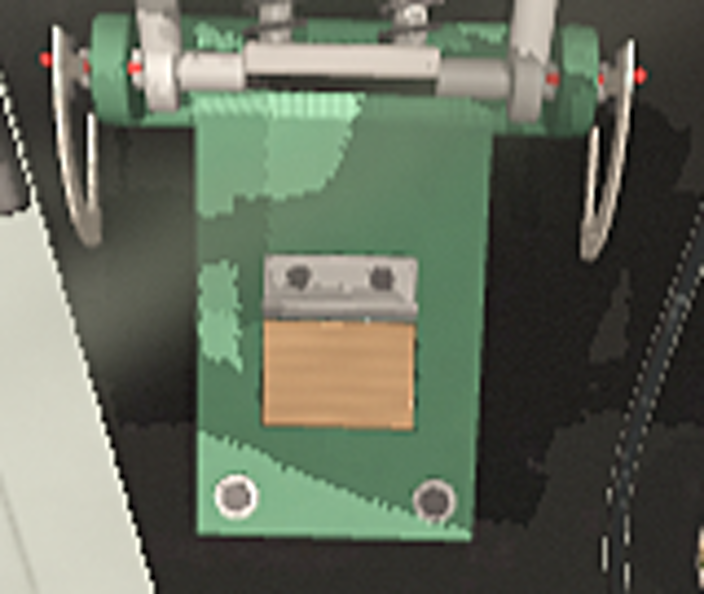

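Emit:
send_rows(series=[{"wx": -0.008, "wy": 0.003, "wz": -0.018, "dx": -0.3, "dy": -0.1, "dz": -1.5, "fingers": 255}, {"wx": 0, "wy": 0, "wz": 0, "dx": -0.3, "dy": -0.1, "dz": -2.2, "fingers": 255}, {"wx": 0, "wy": 0, "wz": 0, "dx": 0, "dy": 0, "dz": -2.2, "fingers": 255}, {"wx": 0, "wy": 0, "wz": 0, "dx": 0, "dy": 0, "dz": -2.2, "fingers": 255}, {"wx": 0, "wy": 0, "wz": 0, "dx": 0, "dy": 0, "dz": -2.2, "fingers": 255}, {"wx": 0, "wy": 0, "wz": 0, "dx": 0, "dy": 0, "dz": -2.2, "fingers": 255}, {"wx": 0, "wy": 0, "wz": 0, "dx": 0, "dy": 0, "dz": -2.2, "fingers": 255}, {"wx": 0, "wy": 0, "wz": 0, "dx": 0, "dy": 0, "dz": -1.5, "fingers": 255}, {"wx": 0, "wy": 0, "wz": 0, "dx": 0, "dy": 0, "dz": 0, "fingers": 255}])

```text
t: 7.62
tool_pos: [0.4283, -0.2152, 0.1108]
orientation: [2.469, 1.932, 0.009]
force: [-0.4, 0.7, 0.4]
opening: 0.0444
```

```bash
python3 w.py w9
```

```text
7.6167 [ 0.4283 -0.2152  0.1108] yang -13.9 zaxis [ 0.0083 -0.0015 -1.    ] F [-0.4  0.7  0.4] open 0.0444 q [-0.58 -0.13  1.95  0.    1.31 -0.33]
```

View pics/w9.png

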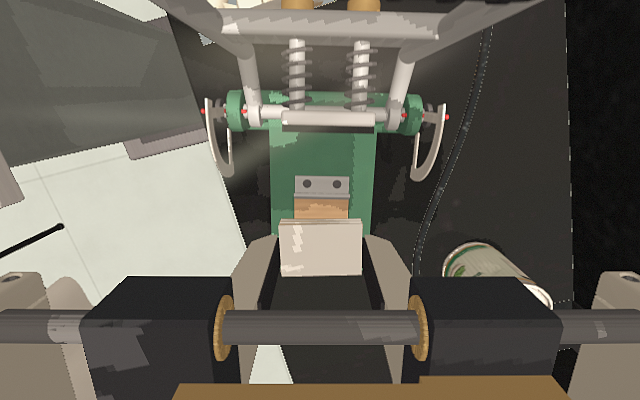

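```bash
python3 - <<'E'
from h import *
im=cv2.imread('pics/w9.png');cv2.imwrite('pics/w9z.png',cv2.resize(im[160:290,230:420],None,fx=4,fy=4,interpolation=cv2.INTER_CUBIC))
st=np.load("pics/w9.npy",allow_pickle=True).item();c=cam("wrist",st)
P=onz(c,[(293.5,198),(349,198)],.017);m=P.mean(0);print(P.round(4),m.round(4),np.degrees(np.arctan2(*(P[0]-P[1])[[1,0]])))
X=np.array([np.cos(np.radians(75)),np.sin(np.radians(75)),0]);print("card ctr",(m-.0155*X).round(4))
E
```

```text
[[ 0.4076 -0.2095  0.017 ]
 [ 0.452  -0.2206  0.017 ]] [ 0.4298 -0.215   0.017 ] 165.9428028021873
card ctr [ 0.4258 -0.23    0.017 ]
```

View pics/w9z.png

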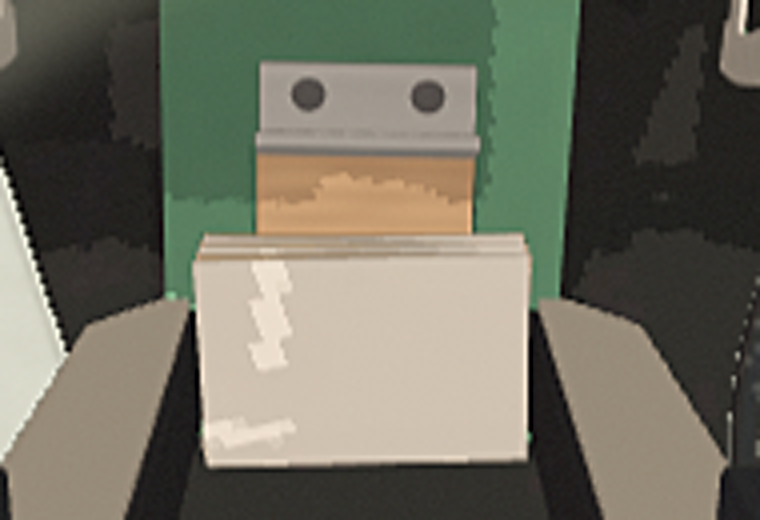

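Emit:
send_rows(series=[{"wx": 0, "wy": 0.008, "wz": -0.012, "dx": -0.15, "dy": -0.9, "dz": -1, "fingers": 255}, {"wx": 0, "wy": 0, "wz": 0, "dx": -0.15, "dy": -1.0, "dz": -2, "fingers": 255}, {"wx": 0, "wy": 0, "wz": 0, "dx": 0, "dy": -0.2, "dz": -2, "fingers": 255}, {"wx": 0, "wy": 0, "wz": 0, "dx": 0, "dy": -0.1, "dz": -1, "fingers": 255}, {"wx": 0, "wy": 0, "wz": 0, "dx": 0, "dy": 0, "dz": 0, "fingers": 255}, {"wx": 0, "wy": 0, "wz": 0, "dx": 0, "dy": 0, "dz": 0, "fingers": 255}])

```text
t: 8.17
tool_pos: [0.4322, -0.2361, 0.0605]
orientation: [2.469, 1.921, 0.007]
force: [0.2, 0.2, 0.6]
opening: 0.0449
```

```bash
python3 w.py w10
```

```text
8.1667 [ 0.4322 -0.2361  0.0605] yang -14.22 zaxis [ 0.012  -0.008  -0.9999] F [0.2 0.2 0.6] open 0.0449 q [-0.6  -0.04  1.96  0.    1.2  -0.36]
```

Emit:
send_rows(series=[{"wx": 0.008, "wy": 0.012, "wz": -0.01, "dx": -0.7, "dy": 0.4, "dz": -1, "fingers": 255}, {"wx": 0, "wy": 0, "wz": 0, "dx": 0, "dy": 0, "dz": -0.5, "fingers": 255}, {"wx": 0, "wy": 0, "wz": 0, "dx": 0, "dy": 0, "dz": 0, "fingers": 255}, {"wx": 0, "wy": 0, "wz": 0, "dx": 0, "dy": 0, "dz": 0, "fingers": 255}])

```text
t: 8.55
tool_pos: [0.427, -0.2323, 0.0483]
orientation: [2.486, 1.914, 0.002]
force: [0.3, 0.7, -0.6]
opening: 0.0449
```

```bash
python3 w.py w11
```

```text
8.55 [ 0.427  -0.2323  0.0483] yang -14.81 zaxis [ 0.0036 -0.0025 -1.    ] F [ 0.3  0.7 -0.6] open 0.0449 q [-0.6  -0.03  1.98  0.    1.19 -0.35]
```

Emit:
send_rows(series=[{"wx": 0.002, "wy": 0.003, "wz": 0, "dx": -0.25, "dy": 0, "dz": -1.2, "fingers": 255}, {"wx": 0, "wy": 0, "wz": 0, "dx": -0.1, "dy": 0, "dz": -0.9, "fingers": 255}, {"wx": 0, "wy": 0, "wz": 0, "dx": 0, "dy": 0, "dz": 0, "fingers": 255}, {"wx": 0, "wy": 0, "wz": 0, "dx": 0, "dy": 0, "dz": 0, "fingers": 255}])

```text
t: 8.93
tool_pos: [0.4234, -0.2326, 0.0255]
orientation: [2.488, 1.916, 0.001]
force: [0.4, -0.1, -0.2]
opening: 0.0445
```

```bash
python3 w.py w12
```

```text
8.9333 [ 0.4234 -0.2326  0.0255] yang -14.81 zaxis [ 1.3e-03 -9.0e-04 -1.0e+00] F [ 0.4 -0.1 -0.2] open 0.0445 q [-0.61  0.    1.99 -0.    1.14 -0.35]
```

View pics/w12.png

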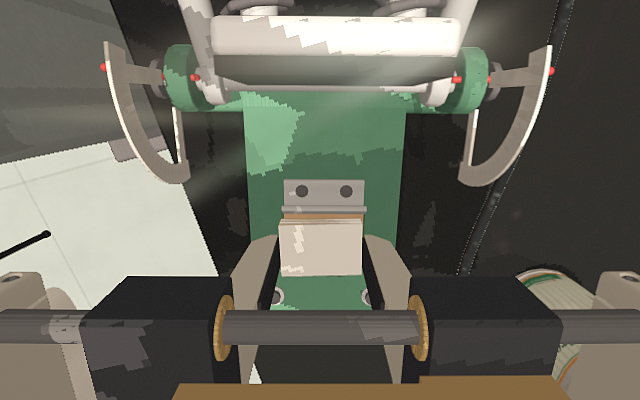

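Emit:
send_rows(series=[{"wx": 0, "wy": 0, "wz": 0, "dx": 0.25, "dy": 0, "dz": -0.15, "fingers": 255}, {"wx": 0, "wy": 0, "wz": 0, "dx": 0, "dy": 0, "dz": -0.2, "fingers": 255}, {"wx": 0, "wy": 0, "wz": 0, "dx": 0, "dy": 0, "dz": 0, "fingers": 255}])

```text
t: 9.23
tool_pos: [0.426, -0.2325, 0.0216]
orientation: [2.489, 1.916, 0.0]
force: [-0.3, 0.4, -0.6]
opening: 0.0447
```

```bash
python3 w.py w13
```

```text
9.2333 [ 0.426  -0.2325  0.0216] yang -14.82 zaxis [ 9.e-04 -6.e-04 -1.e+00] F [-0.3  0.4 -0.6] open 0.0447 q [-0.61  0.02  1.99 -0.    1.14 -0.35]
```

View pics/w13.png

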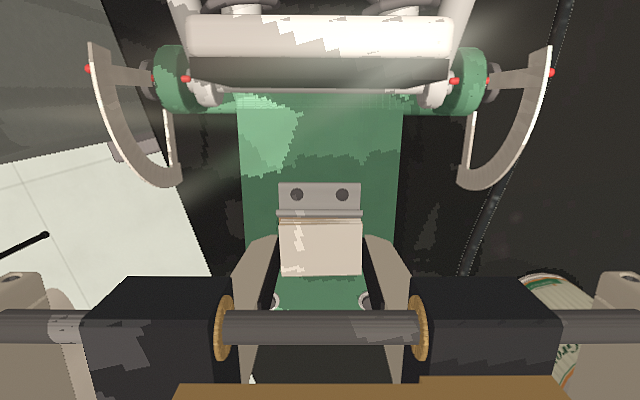

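Emit:
send_rows(series=[{"wx": 0, "wy": 0, "wz": 0, "dx": 0, "dy": 0, "dz": -0.1, "fingers": 255}, {"wx": 0, "wy": 0, "wz": 0, "dx": 0, "dy": 0, "dz": 0, "fingers": 80}, {"wx": 0, "wy": 0, "wz": 0, "dx": 0, "dy": 0, "dz": 0, "fingers": 60}, {"wx": 0, "wy": 0, "wz": 0, "dx": 0, "dy": 0, "dz": 0, "fingers": 60}, {"wx": 0, "wy": 0, "wz": 0, "dx": 0, "dy": 0, "dz": 0, "fingers": 60}, {"wx": 0, "wy": 0, "wz": 0, "dx": 0, "dy": 0, "dz": 1, "fingers": 60}, {"wx": 0, "wy": 0, "wz": 0, "dx": 0, "dy": 0, "dz": 2, "fingers": 60}, {"wx": 0, "wy": 0, "wz": 0, "dx": 0, "dy": 0, "dz": 2.5, "fingers": 60}, {"wx": 0, "wy": 0, "wz": 0, "dx": 0, "dy": 0, "dz": 2.5, "fingers": 60}, {"wx": 0, "wy": 0, "wz": 0, "dx": 0, "dy": 0, "dz": 2.5, "fingers": 60}])

```text
t: 10.12
tool_pos: [0.4215, -0.2294, 0.1259]
orientation: [-2.482, -1.91, 0.005]
force: [0.0, -0.1, -0.4]
opening: 0.0714
```

```bash
python3 w.py w14
```

```text
10.1167 [ 0.4215 -0.2294  0.1259] yang -14.82 zaxis [-0.0085  0.0059 -0.9999] F [ 0.  -0.1 -0.4] open 0.0714 q [-0.61 -0.12  1.91 -0.    1.36 -0.35]
```

View pics/w14.png

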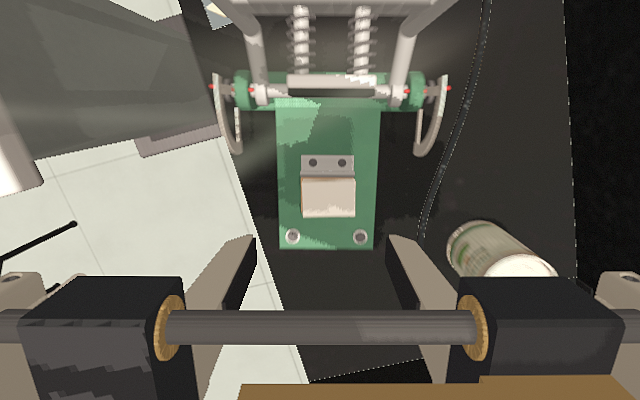

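```bash
python3 rect.py w14 .027 328 195 white;python3 - <<'E'
from h import *
im=cv2.imread('pics/w14.png');cv2.imwrite('pics/w14z.png',cv2.resize(im[145:255,265:390],None,fx=5,fy=5,interpolation=cv2.INTER_CUBIC))
E
```

```text
w14 area 1973 ctr [ 426.6 -231.8] size [33.4 44.4] ang of first 75.3 px box (302, 179, 54, 39)
```

View pics/w14z.png

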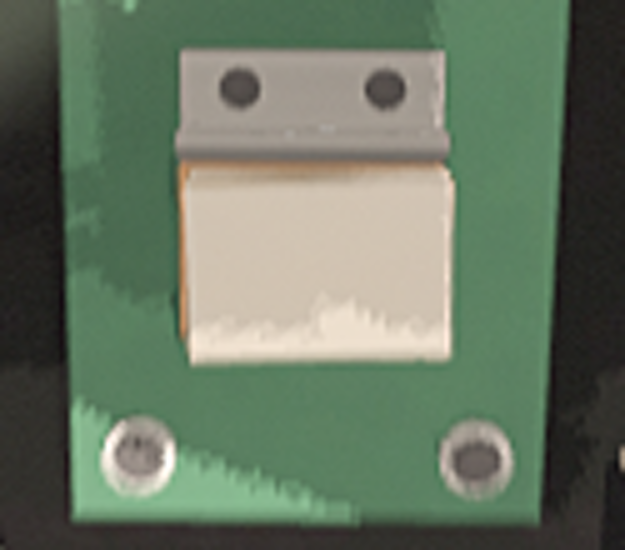

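Emit:
send_rows(series=[{"wx": 0, "wy": 0, "wz": 0, "dx": 0, "dy": 0, "dz": 3.5, "fingers": 0}, {"wx": 0, "wy": 0, "wz": 0, "dx": 0, "dy": 0, "dz": 3.5, "fingers": 0}, {"wx": 0, "wy": 0, "wz": 0, "dx": 0, "dy": 0, "dz": 3.5, "fingers": 0}, {"wx": 0, "wy": 0, "wz": 0, "dx": 0, "dy": 0, "dz": 3.5, "fingers": 0}, {"wx": 0, "wy": 0, "wz": 0.05, "dx": 0, "dy": 1, "dz": 1.5, "fingers": 0}, {"wx": 0, "wy": 0, "wz": 0.1, "dx": 0, "dy": 2.5, "dz": 0, "fingers": 0}, {"wx": 0, "wy": 0, "wz": 0.1, "dx": 0, "dy": 3, "dz": 0, "fingers": 0}, {"wx": 0, "wy": 0, "wz": 0.1, "dx": 1, "dy": 3, "dz": 0, "fingers": 0}, {"wx": 0, "wy": 0, "wz": 0.1, "dx": 1, "dy": 3, "dz": 0, "fingers": 0}, {"wx": 0, "wy": 0, "wz": 0.1, "dx": 1, "dy": 3, "dz": 0, "fingers": 0}, {"wx": 0, "wy": 0, "wz": 0.1, "dx": 1, "dy": 3, "dz": 0, "fingers": 0}, {"wx": 0, "wy": 0, "wz": 0.1, "dx": 1, "dy": 3, "dz": 0, "fingers": 0}, {"wx": 0, "wy": 0, "wz": 0.1, "dx": 1, "dy": 3, "dz": 0, "fingers": 0}, {"wx": 0, "wy": 0, "wz": 0.1, "dx": 1, "dy": 3, "dz": 0, "fingers": 0}, {"wx": 0, "wy": 0, "wz": 0.1, "dx": 1, "dy": 2, "dz": 0, "fingers": 0}, {"wx": 0, "wy": 0, "wz": 0.1, "dx": 0.5, "dy": 1, "dz": 0, "fingers": 0}, {"wx": 0, "wy": 0, "wz": 0, "dx": 0, "dy": 0, "dz": 0, "fingers": 0}])

```text
t: 11.58
tool_pos: [0.5081, 0.0888, 0.313]
orientation: [0.964, 2.97, 0.023]
force: [-0.3, -0.5, -0.2]
opening: 0.0928
```

```bash
python3 w.py w15
```

```text
11.5833 [0.5081 0.0888 0.313 ] yang 54.04 zaxis [ 0.0223  0.008  -0.9997] F [-0.3 -0.5 -0.2] open 0.0928 q [ 0.07 -0.14  1.59  0.01  1.67 -0.87]
```

View pics/w15.png

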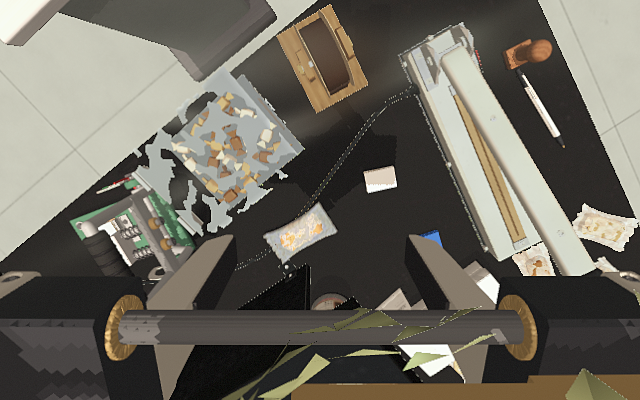

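```bash
python3 rect.py w15 .010 379 182 white
```

```text
w15 area 634 ctr [594.4 141.4] size [44.4 32.9] ang of first 66.3 px box (364, 166, 33, 27)
```

```bash
python3 - <<'E'
from h import *
st=np.load("pics/w15.npy",allow_pickle=True).item();c=cam("wrist",st)
for uv in [(400,60),(430,125),(460,195),(490,258),(440,55),(480,130),(520,205),(560,270),(330,225),(278,262)]:
    print(uv,onz(c,[uv],0)[0].round(3),onz(c,[uv],.06)[0].round(3))
a=.594,.1405
for s in (64,94):
  for k in (-37,0,37):
    d=np.radians(67);print(s,k,(np.array(a)+np.array([np.cos(d),np.sin(d)])*s/1e3+np.array([-np.sin(d),np.cos(d)])*k/1e3).round(3))
E
```

```text
(400, 60) [ 0.474  0.254 -0.   ] [0.469 0.239 0.06 ]
(430, 125) [0.573 0.243 0.   ] [0.556 0.229 0.06 ]
(460, 195) [0.692 0.227 0.   ] [0.66  0.215 0.06 ]
(490, 258) [ 0.817  0.215 -0.   ] [0.77  0.205 0.06 ]
(440, 55) [0.5   0.301 0.   ] [0.493 0.28  0.06 ]
(480, 130) [0.622 0.298 0.   ] [0.599 0.278 0.06 ]
(520, 205) [0.762 0.296 0.   ] [0.722 0.275 0.06 ]
(560, 270) [0.909 0.301 0.   ] [0.85 0.28 0.06]
(330, 225) [0.614 0.038 0.   ] [0.592 0.05  0.06 ]
(278, 262) [ 0.616 -0.068  0.   ] [ 0.594 -0.042  0.06 ]
64 -37 [0.653 0.185]
64 0 [0.619 0.199]
64 37 [0.585 0.214]
94 -37 [0.665 0.213]
94 0 [0.631 0.227]
94 37 [0.597 0.241]
```

Emit:
send_rows(series=[{"wx": -0.008, "wy": 0.02, "wz": 0.03, "dx": 1.0, "dy": 0.6, "dz": -1.5, "fingers": 40}, {"wx": 0, "wy": 0, "wz": 0.03, "dx": 1.0, "dy": 0.6, "dz": -2.2, "fingers": 40}, {"wx": 0, "wy": 0, "wz": 0.03, "dx": 1.0, "dy": 0.6, "dz": -2.2, "fingers": 40}, {"wx": 0, "wy": 0, "wz": 0.03, "dx": 1.0, "dy": 0.6, "dz": -2.2, "fingers": 40}, {"wx": 0, "wy": 0, "wz": 0.03, "dx": 1.0, "dy": 0.6, "dz": -2.2, "fingers": 40}, {"wx": 0, "wy": 0, "wz": 0.03, "dx": 1.0, "dy": 0.6, "dz": -2.2, "fingers": 40}, {"wx": 0, "wy": 0, "wz": 0.03, "dx": 1.0, "dy": 0.6, "dz": -2.2, "fingers": 40}, {"wx": 0, "wy": 0, "wz": 0.02, "dx": 1.0, "dy": 0.6, "dz": -2.2, "fingers": 40}, {"wx": 0, "wy": 0, "wz": 0, "dx": 0, "dy": 0, "dz": -1.5, "fingers": 40}, {"wx": 0, "wy": 0, "wz": 0, "dx": 0, "dy": 0, "dz": 0, "fingers": 40}, {"wx": 0, "wy": 0, "wz": 0, "dx": 0, "dy": 0, "dz": 0, "fingers": 40}])

```text
t: 12.55
tool_pos: [0.5898, 0.1239, 0.1292]
orientation: [0.695, 3.053, 0.0]
force: [0.0, -0.7, 0.5]
opening: 0.0786
```

```bash
python3 w.py w16
```

```text
12.55 [0.5898 0.1239 0.1292] yang 64.36 zaxis [ 0.0105 -0.0024 -0.9999] F [ 0.  -0.7  0.5] open 0.0786 q [ 0.12  0.19  1.59 -0.    1.35 -1.  ]
```

View pics/w16.png

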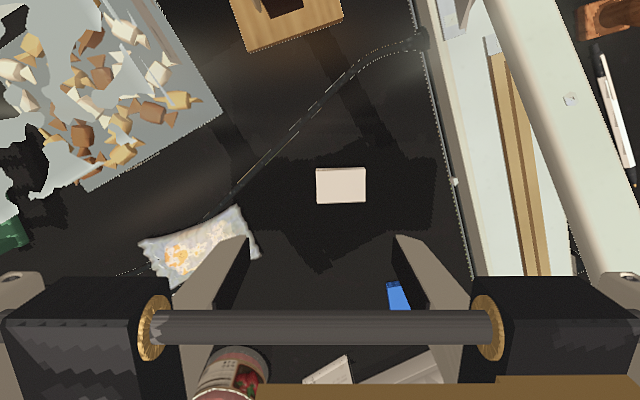

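```bash
python3 rect.py w16 .010 340 186 white; python3 - <<'E'
from h import *
st=np.load("pics/w16.npy",allow_pickle=True).item();c=cam("wrist",st)
for uv in [(138,240),(238,207),(260,252),(165,290),(455,180),(475,275)]: print(uv,onz(c,[uv],0)[0].round(3),onz(c,[uv],.025)[0].round(3))
E
```

```text
w16 area 1655 ctr [593.9 141.4] size [44.1 32.5] ang of first 66.7 px box (316, 167, 50, 37)
(138, 240) [ 0.561 -0.061  0.   ] [ 0.557 -0.042  0.025]
(238, 207) [0.574 0.045 0.   ] [0.569 0.054 0.025]
(260, 252) [0.624 0.041 0.   ] [0.615 0.051 0.025]
(165, 290) [ 0.62  -0.068  0.   ] [ 0.611 -0.049  0.025]
(455, 180) [0.638 0.238 0.   ] [0.628 0.232 0.025]
(475, 275) [0.742 0.225 0.   ] [0.723 0.219 0.025]
```

Emit:
send_rows(series=[{"wx": 0.002, "wy": 0.01, "wz": 0.02, "dx": 0.2, "dy": 0.8, "dz": -1.5, "fingers": 40}, {"wx": 0, "wy": 0, "wz": 0.02, "dx": 0.2, "dy": 0.8, "dz": -2.2, "fingers": 40}, {"wx": 0, "wy": 0, "wz": 0, "dx": 0, "dy": 0, "dz": -2.2, "fingers": 40}, {"wx": 0, "wy": 0, "wz": 0, "dx": 0, "dy": 0, "dz": -2, "fingers": 40}, {"wx": 0, "wy": 0, "wz": 0, "dx": 0, "dy": 0, "dz": -0.5, "fingers": 40}, {"wx": 0, "wy": 0, "wz": 0, "dx": 0, "dy": 0, "dz": 0, "fingers": 40}])

```text
t: 13.1
tool_pos: [0.6006, 0.1374, 0.0569]
orientation: [0.648, 3.056, 0.008]
force: [0.0, -0.3, -0.3]
opening: 0.0783
```

```bash
python3 w.py w17
```

```text
13.1 [0.6006 0.1374 0.0569] yang 66.04 zaxis [ 0.0186  0.0015 -0.9998] F [ 0.  -0.3 -0.3] open 0.0783 q [ 0.14  0.28  1.62 -0.    1.22 -1.01]
```

View pics/w17.png

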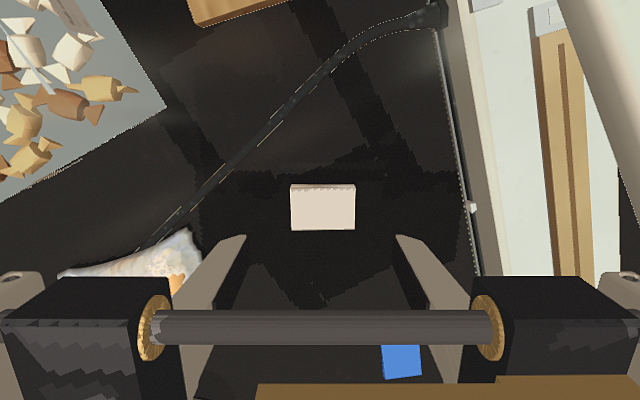

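Emit:
send_rows(series=[{"wx": -0.002, "wy": 0.018, "wz": 0.015, "dx": -0.7, "dy": 0.3, "dz": -1.5, "fingers": 40}, {"wx": 0, "wy": 0, "wz": 0, "dx": -0.2, "dy": 0, "dz": -1, "fingers": 40}, {"wx": 0, "wy": 0, "wz": 0, "dx": 0, "dy": 0, "dz": 0, "fingers": 40}, {"wx": 0, "wy": 0, "wz": 0, "dx": 0, "dy": 0, "dz": 0, "fingers": 40}])

```text
t: 13.48
tool_pos: [0.5944, 0.1407, 0.0363]
orientation: [0.628, 3.071, 0.003]
force: [0.1, 0.7, 0.3]
opening: 0.0787
```

```bash
python3 w.py w18; python3 rect.py w18 .010 320 225 white
```

```text
13.4833 [0.5944 0.1407 0.0363] yang 66.9 zaxis [ 7.e-03  6.e-04 -1.e+00] F [0.1 0.7 0.3] open 0.0787 q [ 0.15  0.31  1.63 -0.    1.2  -1.02]
w18 area 3178 ctr [593.7 141.8] size [44.1 31.9] ang of first 66.8 px box (287, 205, 72, 48)
```

View pics/w18.png

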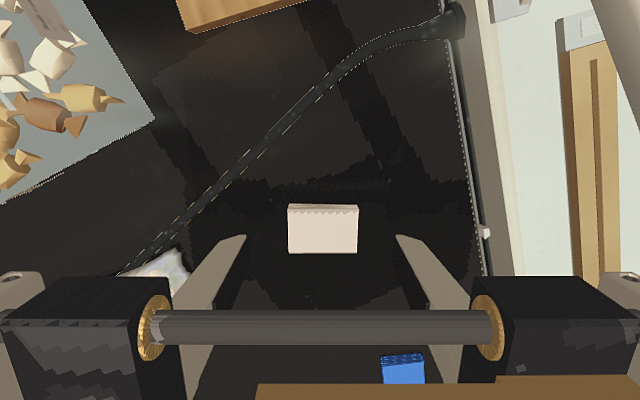

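Well centred; descend 32 mm and grip.

Emit:
send_rows(series=[{"wx": 0, "wy": 0.006, "wz": 0, "dx": -0.2, "dy": 0.05, "dz": -1.3, "fingers": 40}, {"wx": 0, "wy": 0, "wz": 0, "dx": -0.15, "dy": 0, "dz": -1.2, "fingers": 40}, {"wx": 0, "wy": 0, "wz": 0, "dx": 0, "dy": 0, "dz": -0.4, "fingers": 40}, {"wx": 0, "wy": 0, "wz": 0, "dx": 0, "dy": 0, "dz": 0, "fingers": 40}])

```text
t: 13.87
tool_pos: [0.5913, 0.1413, 0.0055]
orientation: [0.629, 3.076, 0.002]
force: [-0.4, -0.8, 0.7]
opening: 0.0785
```

```bash
python3 w.py w19
```

```text
13.8667 [0.5913 0.1413 0.0055] yang 66.89 zaxis [ 2.3e-03  8.0e-04 -1.0e+00] F [-0.4 -0.8  0.7] open 0.0785 q [ 0.15  0.35  1.65  0.    1.15 -1.02]
```

Emit:
send_rows(newtons=25, series=[{"wx": 0, "wy": 0.002, "wz": 0, "dx": 0.3, "dy": -0.1, "dz": -0.2, "fingers": 100}, {"wx": 0, "wy": 0, "wz": 0, "dx": 0, "dy": 0, "dz": 0, "fingers": 255}, {"wx": 0, "wy": 0, "wz": 0, "dx": 0, "dy": 0, "dz": 0, "fingers": 255}, {"wx": 0, "wy": 0, "wz": 0, "dx": 0, "dy": 0, "dz": 0, "fingers": 255}, {"wx": 0, "wy": 0, "wz": 0, "dx": 0, "dy": 0, "dz": 0, "fingers": 255}, {"wx": 0, "wy": 0, "wz": 0, "dx": 0, "dy": 0, "dz": 0, "fingers": 255}, {"wx": 0, "wy": 0, "wz": 0, "dx": 0, "dy": 0, "dz": 0, "fingers": 255}])

```text
t: 14.5
tool_pos: [0.5955, 0.1402, 0.0044]
orientation: [0.629, 3.077, 0.002]
force: [0.4, 0.0, 0.2]
opening: 0.0445
```

```bash
python3 w.py w20;python3 - <<'E'
from h import *
im=cv2.imread('pics/w20.png');cv2.imwrite('pics/w20z.png',cv2.resize(im[195:305,230:410],None,fx=4,fy=4,interpolation=cv2.INTER_NEAREST))
E
```

```text
14.5 [0.5955 0.1402 0.0044] yang 66.88 zaxis [ 0.0013  0.001  -1.    ] F [0.4 0.  0.2] open 0.0445 q [ 0.15  0.36  1.63  0.    1.15 -1.02]
```

View pics/w20z.png

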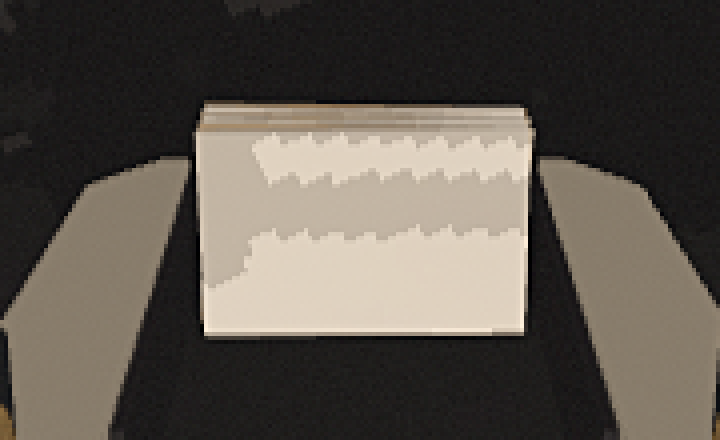

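Emit:
send_rows(series=[{"wx": 0, "wy": 0, "wz": 0, "dx": 0, "dy": 0, "dz": 1, "fingers": 255}, {"wx": 0, "wy": 0, "wz": 0, "dx": 0, "dy": 0, "dz": 2.5, "fingers": 255}, {"wx": 0, "wy": 0, "wz": 0, "dx": 0, "dy": 0, "dz": 3.5, "fingers": 255}, {"wx": 0, "wy": 0, "wz": 0, "dx": 0, "dy": 0, "dz": 3.5, "fingers": 255}, {"wx": 0, "wy": 0, "wz": -0.05, "dx": 0, "dy": 0, "dz": 3.5, "fingers": 255}, {"wx": 0, "wy": 0, "wz": -0.1, "dx": 0, "dy": -0.5, "dz": 3.5, "fingers": 255}, {"wx": 0, "wy": 0, "wz": -0.1, "dx": -0.5, "dy": -1, "dz": 3.5, "fingers": 255}, {"wx": 0, "wy": 0, "wz": -0.1, "dx": -1, "dy": -2, "dz": 3, "fingers": 255}, {"wx": 0, "wy": 0, "wz": -0.1, "dx": -1.2, "dy": -2.5, "dz": 1.5, "fingers": 255}, {"wx": 0, "wy": 0, "wz": -0.1, "dx": -1.2, "dy": -3, "dz": 0, "fingers": 255}, {"wx": 0, "wy": 0, "wz": -0.1, "dx": -1.2, "dy": -3, "dz": 0, "fingers": 255}, {"wx": 0, "wy": 0, "wz": -0.1, "dx": -1.2, "dy": -3, "dz": 0, "fingers": 255}, {"wx": 0, "wy": 0, "wz": -0.1, "dx": -1.2, "dy": -3, "dz": 0, "fingers": 255}, {"wx": 0, "wy": 0, "wz": -0.1, "dx": -1.2, "dy": -3, "dz": 0, "fingers": 255}, {"wx": 0, "wy": 0, "wz": -0.1, "dx": -1.2, "dy": -3, "dz": 0, "fingers": 255}, {"wx": 0, "wy": 0, "wz": -0.1, "dx": -1.2, "dy": -3, "dz": 0, "fingers": 255}, {"wx": 0, "wy": 0, "wz": -0.1, "dx": -1.2, "dy": -3, "dz": 0, "fingers": 255}, {"wx": 0, "wy": 0, "wz": -0.1, "dx": -1.2, "dy": -2.5, "dz": 0, "fingers": 255}, {"wx": 0, "wy": 0, "wz": -0.05, "dx": -1, "dy": -1.5, "dz": 0, "fingers": 255}, {"wx": 0, "wy": 0, "wz": 0, "dx": 0, "dy": 0, "dz": 0, "fingers": 255}])

```text
t: 16.22
tool_pos: [0.4343, -0.2124, 0.2909]
orientation: [2.509, 1.855, 0.018]
force: [0.2, -0.2, 0.0]
opening: 0.0449
```

```bash
python3 w.py w21
```

```text
16.2167 [ 0.4343 -0.2124  0.2909] yang -17.04 zaxis [ 0.0222 -0.0106 -0.9997] F [ 0.2 -0.2  0. ] open 0.0449 q [-0.56 -0.23  1.71  0.    1.64 -0.27]
```

Emit:
send_rows(series=[{"wx": 0.01, "wy": 0.022, "wz": 0.035, "dx": -0.5, "dy": -1, "dz": -1, "fingers": 255}, {"wx": 0, "wy": 0, "wz": 0, "dx": -0.5, "dy": -1, "dz": -2.2, "fingers": 255}, {"wx": 0, "wy": 0, "wz": 0, "dx": 0, "dy": -0.2, "dz": -2.2, "fingers": 255}, {"wx": 0, "wy": 0, "wz": 0, "dx": 0, "dy": -0.2, "dz": -2.2, "fingers": 255}, {"wx": 0, "wy": 0, "wz": 0, "dx": 0, "dy": -0.2, "dz": -2.2, "fingers": 255}, {"wx": 0, "wy": 0, "wz": 0, "dx": 0, "dy": -0.2, "dz": -2.2, "fingers": 255}, {"wx": 0, "wy": 0, "wz": 0, "dx": 0, "dy": -0.2, "dz": -2.2, "fingers": 255}, {"wx": 0, "wy": 0, "wz": 0, "dx": 0, "dy": -0.2, "dz": -2.2, "fingers": 255}, {"wx": 0, "wy": 0, "wz": 0, "dx": 0, "dy": -0.2, "dz": -2.2, "fingers": 255}, {"wx": 0, "wy": 0, "wz": 0, "dx": 0, "dy": 0, "dz": -1, "fingers": 255}, {"wx": 0, "wy": 0, "wz": 0, "dx": 0, "dy": 0, "dz": 0, "fingers": 255}, {"wx": 0, "wy": 0, "wz": 0, "dx": 0, "dy": 0, "dz": 0, "fingers": 255}])

```text
t: 17.27
tool_pos: [0.4321, -0.2358, 0.096]
orientation: [2.454, 1.947, 0.016]
force: [-0.4, -0.6, 0.8]
opening: 0.0446
```

```bash
python3 w.py w22
```

```text
17.2667 [ 0.4321 -0.2358  0.096 ] yang -13.13 zaxis [ 1.380e-02 -8.000e-04 -9.999e-01] F [-0.4 -0.6  0.8] open 0.0446 q [-0.61 -0.08  1.93  0.01  1.28 -0.38]
```

View pics/w22.png

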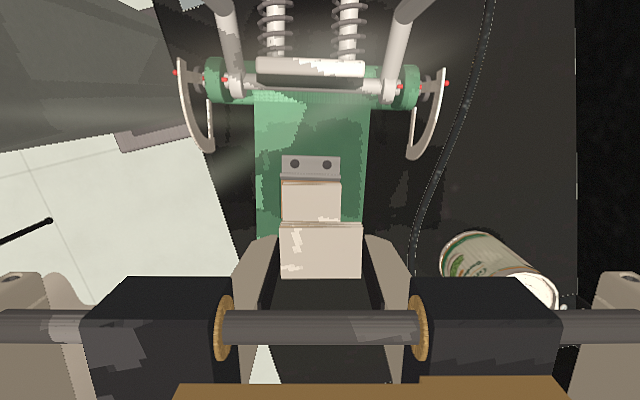

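Emit:
send_rows(series=[{"wx": 0, "wy": 0.013, "wz": -0.026, "dx": -0.7, "dy": 0.45, "dz": -1, "fingers": 255}, {"wx": 0, "wy": 0, "wz": 0, "dx": -0.2, "dy": 0, "dz": -1.5, "fingers": 255}, {"wx": 0, "wy": 0, "wz": 0, "dx": -0.1, "dy": 0, "dz": -1.2, "fingers": 255}, {"wx": 0, "wy": 0, "wz": 0, "dx": 0, "dy": 0, "dz": 0, "fingers": 255}, {"wx": 0, "wy": 0, "wz": 0, "dx": 0, "dy": 0, "dz": 0, "fingers": 255}])

```text
t: 17.73
tool_pos: [0.4277, -0.2334, 0.0666]
orientation: [2.474, 1.914, 0.007]
force: [0.0, -0.2, 0.4]
opening: 0.0448
```

```bash
python3 w.py w23
```

```text
17.7333 [ 0.4277 -0.2334  0.0666] yang -14.52 zaxis [ 0.0117 -0.0082 -0.9999] F [ 0.  -0.2  0.4] open 0.0448 q [-0.6  -0.06  1.97 -0.    1.22 -0.35]
```

View pics/w23.png

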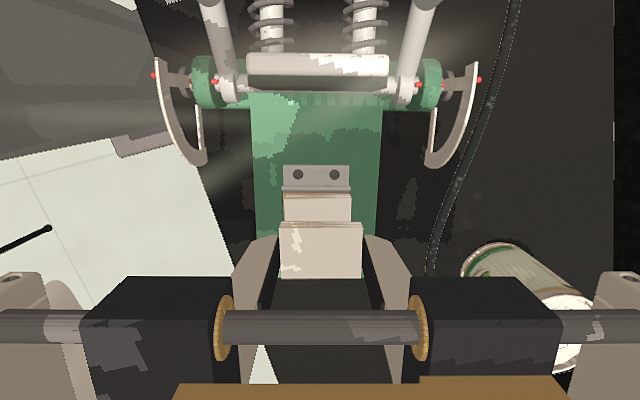

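Emit:
send_rows(series=[{"wx": 0.008, "wy": 0.012, "wz": -0.004, "dx": -0.3, "dy": 0.3, "dz": -1, "fingers": 255}, {"wx": 0, "wy": 0, "wz": 0, "dx": -0.1, "dy": 0, "dz": -1.3, "fingers": 255}, {"wx": 0, "wy": 0, "wz": 0, "dx": 0, "dy": 0, "dz": -0.3, "fingers": 255}, {"wx": 0, "wy": 0, "wz": 0, "dx": 0, "dy": 0, "dz": 0, "fingers": 255}, {"wx": 0, "wy": 0, "wz": 0, "dx": 0, "dy": 0, "dz": 0, "fingers": 255}])

```text
t: 18.2
tool_pos: [0.4255, -0.2314, 0.0424]
orientation: [2.487, 1.915, 0.001]
force: [0.0, 0.4, 0.6]
opening: 0.0446
```

```bash
python3 w.py w24
```

```text
18.2 [ 0.4255 -0.2314  0.0424] yang -14.81 zaxis [ 0.0019 -0.0014 -1.    ] F [0.  0.4 0.6] open 0.0446 q [-0.6  -0.02  1.98 -0.    1.18 -0.35]
```

View pics/w24.png

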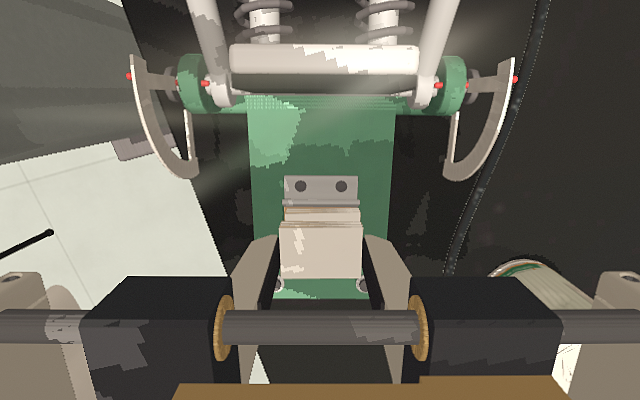

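Emit:
send_rows(series=[{"wx": 0, "wy": 0.002, "wz": 0, "dx": -0.05, "dy": 0.05, "dz": -0.6, "fingers": 255}, {"wx": 0, "wy": 0, "wz": 0, "dx": 0, "dy": 0, "dz": -0.3, "fingers": 255}, {"wx": 0, "wy": 0, "wz": 0, "dx": 0, "dy": 0, "dz": 0, "fingers": 255}, {"wx": 0, "wy": 0, "wz": 0, "dx": 0, "dy": 0, "dz": 0, "fingers": 255}])

```text
t: 18.58
tool_pos: [0.4259, -0.2315, 0.034]
orientation: [2.487, 1.915, -0.001]
force: [0.1, -0.2, 0.0]
opening: 0.0443
```

```bash
python3 w.py w25
```

```text
18.5833 [ 0.4259 -0.2315  0.034 ] yang -14.81 zaxis [ 0.0014 -0.0027 -1.    ] F [ 0.1 -0.2  0. ] open 0.0443 q [-0.6  -0.01  1.99 -0.    1.16 -0.34]
```

View pics/w25.png

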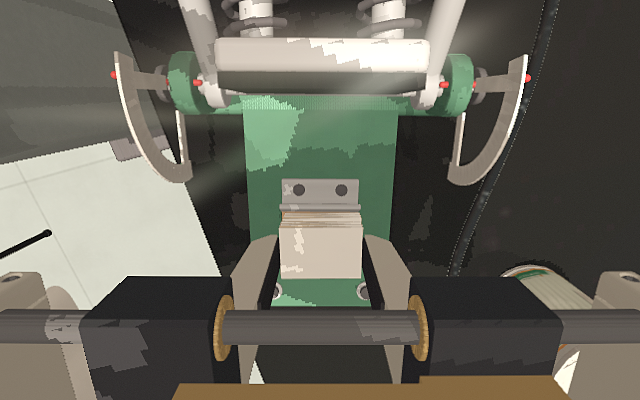

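Emit:
send_rows(series=[{"wx": 0, "wy": 0, "wz": 0, "dx": 0, "dy": 0, "dz": -0.25, "fingers": 255}, {"wx": 0, "wy": 0, "wz": 0, "dx": 0, "dy": 0, "dz": -0.1, "fingers": 255}])

```text
t: 18.8
tool_pos: [0.4262, -0.2317, 0.0307]
orientation: [2.486, 1.914, -0.0]
force: [0.3, -0.5, -0.1]
opening: 0.0446
```

Emit:
send_rows(series=[{"wx": 0, "wy": 0, "wz": 0, "dx": 0, "dy": 0, "dz": 0, "fingers": 80}, {"wx": 0, "wy": 0, "wz": 0, "dx": 0, "dy": 0, "dz": 0, "fingers": 60}, {"wx": 0, "wy": 0, "wz": 0, "dx": 0, "dy": 0, "dz": 0, "fingers": 60}, {"wx": 0, "wy": 0, "wz": 0, "dx": 0, "dy": 0, "dz": 0, "fingers": 60}, {"wx": 0, "wy": 0, "wz": 0, "dx": 0, "dy": 0, "dz": 1, "fingers": 60}, {"wx": 0, "wy": 0, "wz": 0, "dx": 0, "dy": 0, "dz": 2, "fingers": 60}, {"wx": 0, "wy": 0, "wz": 0, "dx": 0, "dy": 0, "dz": 2.5, "fingers": 60}, {"wx": 0, "wy": 0, "wz": 0, "dx": 0, "dy": 0, "dz": 2.5, "fingers": 60}, {"wx": 0, "wy": 0, "wz": 0, "dx": 0, "dy": 0, "dz": 2.5, "fingers": 60}])

```text
t: 19.55
tool_pos: [0.421, -0.2282, 0.1351]
orientation: [-2.482, -1.911, 0.007]
force: [0.7, 0.1, 0.6]
opening: 0.0714
```

```bash
python3 w.py w26; python3 - <<'E'
from h import *
im=cv2.imread('pics/w26.png');cv2.imwrite('pics/w26z.png',cv2.resize(im[145:255,265:390],None,fx=5,fy=5,interpolation=cv2.INTER_CUBIC))
E
```

```text
19.55 [ 0.421  -0.2282  0.1351] yang -14.82 zaxis [-0.0086  0.0043 -1.    ] F [0.7 0.1 0.6] open 0.0714 q [-0.6  -0.14  1.91 -0.    1.38 -0.34]
```

View pics/w26.png

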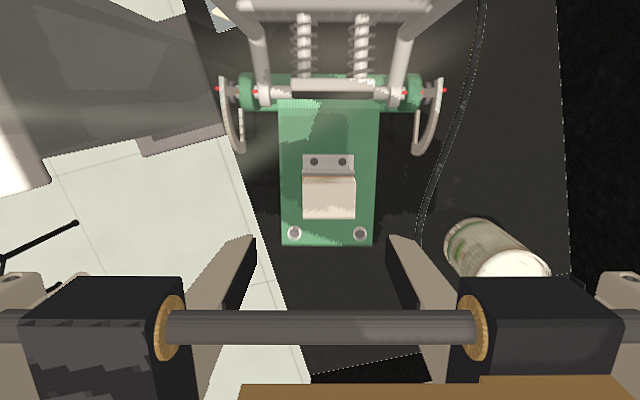

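View pics/w26z.png

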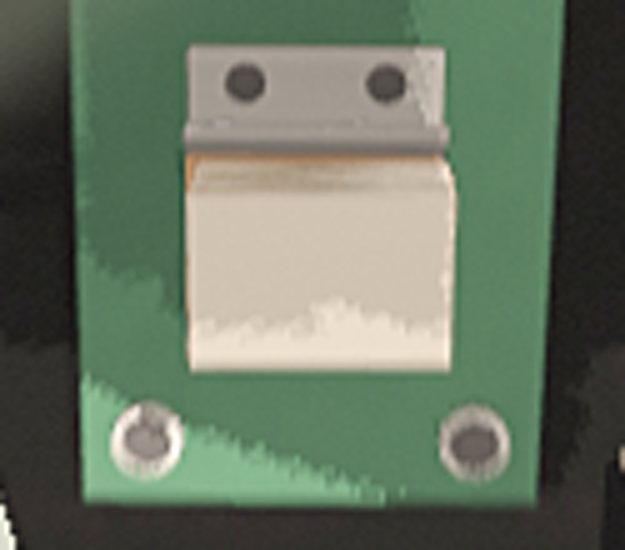

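```bash
python3 rect.py w26 .037 328 200 white
```

```text
w26 area 2136 ctr [ 426.4 -230.2] size [35.9 44.9] ang of first 75.4 px box (302, 177, 54, 42)
```

Emit:
send_rows(series=[{"wx": 0, "wy": 0, "wz": 0, "dx": 0, "dy": 0, "dz": 3.5, "fingers": 0}, {"wx": 0, "wy": 0, "wz": 0, "dx": 0, "dy": 0, "dz": 3.5, "fingers": 0}, {"wx": 0, "wy": 0, "wz": 0.05, "dx": 0, "dy": 0, "dz": 3.5, "fingers": 0}, {"wx": 0, "wy": 0, "wz": 0.1, "dx": 0, "dy": 0.5, "dz": 3, "fingers": 0}, {"wx": 0, "wy": 0, "wz": 0.1, "dx": 0.3, "dy": 1, "dz": 1, "fingers": 0}, {"wx": 0, "wy": 0, "wz": 0.1, "dx": 0.3, "dy": 1, "dz": 0, "fingers": 0}, {"wx": 0, "wy": 0, "wz": 0.1, "dx": 0.3, "dy": 1, "dz": 0, "fingers": 0}, {"wx": 0, "wy": 0, "wz": 0.1, "dx": 0.3, "dy": 1, "dz": 0, "fingers": 0}, {"wx": 0, "wy": 0, "wz": 0.1, "dx": 0.3, "dy": 1, "dz": 0, "fingers": 0}, {"wx": 0, "wy": 0, "wz": 0.1, "dx": 0.3, "dy": 1, "dz": 0, "fingers": 0}, {"wx": 0, "wy": 0, "wz": 0.1, "dx": 0.3, "dy": 1, "dz": 0, "fingers": 0}, {"wx": 0, "wy": 0, "wz": 0.1, "dx": 0.3, "dy": 1, "dz": 0, "fingers": 0}, {"wx": 0, "wy": 0, "wz": 0.1, "dx": 0.3, "dy": 1, "dz": 0, "fingers": 0}, {"wx": 0, "wy": 0, "wz": 0.1, "dx": 0.3, "dy": 1, "dz": 0, "fingers": 0}, {"wx": 0, "wy": 0, "wz": 0.1, "dx": 0.3, "dy": 1, "dz": 0, "fingers": 0}, {"wx": 0, "wy": 0, "wz": 0.1, "dx": 0.3, "dy": 1, "dz": 0, "fingers": 0}, {"wx": 0, "wy": 0, "wz": 0.1, "dx": 0.2, "dy": 0.5, "dz": 0, "fingers": 0}, {"wx": 0, "wy": 0, "wz": 0.1, "dx": 0, "dy": 0, "dz": 0, "fingers": 0}, {"wx": 0, "wy": 0, "wz": 0.05, "dx": 0, "dy": 0, "dz": 0, "fingers": 0}, {"wx": 0, "wy": 0, "wz": 0, "dx": 0, "dy": 0, "dz": 0, "fingers": 0}])

```text
t: 21.27
tool_pos: [0.4622, -0.0927, 0.3156]
orientation: [0.231, 3.108, 0.017]
force: [0.5, 0.4, 0.2]
opening: 0.0928
```

```bash
python3 w.py w27
```

```text
21.2667 [ 0.4622 -0.0927  0.3156] yang 81.5 zaxis [ 0.0261  0.0091 -0.9996] F [0.5 0.4 0.2] open 0.0928 q [-0.32 -0.27  1.69  0.02  1.69 -1.74]
```

View pics/w27.png

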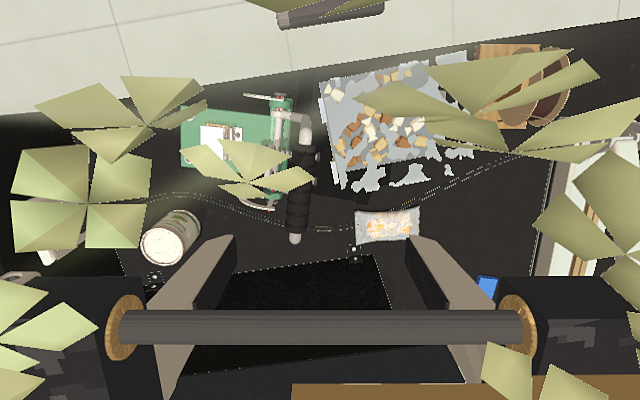

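Emit:
send_rows(series=[{"wx": -0.009, "wy": 0.025, "wz": -0.06, "dx": -0.3, "dy": -0.8, "dz": -1, "fingers": 0}, {"wx": 0, "wy": 0, "wz": -0.05, "dx": -0.3, "dy": -0.8, "dz": -2, "fingers": 0}, {"wx": 0, "wy": 0, "wz": 0, "dx": 0, "dy": 0, "dz": -1.5, "fingers": 0}, {"wx": 0, "wy": 0, "wz": 0, "dx": 0, "dy": 0, "dz": 0, "fingers": 0}, {"wx": 0, "wy": 0, "wz": 0, "dx": 0, "dy": 0, "dz": 0, "fingers": 0}])

```text
t: 21.73
tool_pos: [0.4563, -0.1099, 0.2729]
orientation: [0.435, 3.105, -0.004]
force: [-0.7, -0.8, -0.3]
opening: 0.0931
```

```bash
python3 w.py w28
```

```text
21.7333 [ 0.4563 -0.1099  0.2729] yang 74.04 zaxis [ 0.0054 -0.0036 -1.    ] F [-0.7 -0.8 -0.3] open 0.0931 q [-0.34 -0.25  1.76 -0.    1.63 -1.64]
```

View pics/w28.png

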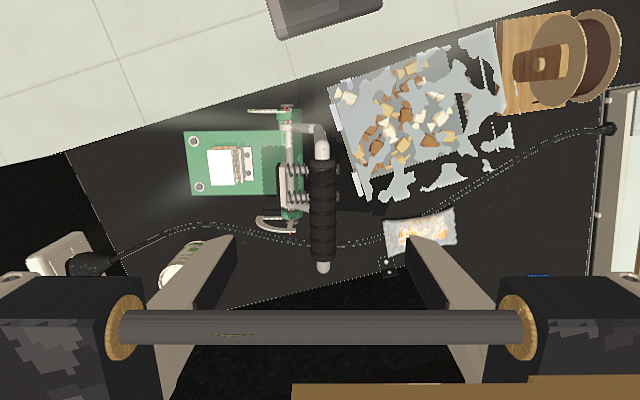

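```bash
python3 - <<'E'
from h import *
st=np.load("pics/w28.npy",allow_pickle=True).item();c=cam("wrist",st)
P=onz(c,[(322,161),(323,258),(322.5,207)],.201);print(P.round(4),P[:2].mean(0),np.degrees(np.arctan2(*(P[0]-P[1])[[1,0]])))
E
```

```text
[[ 0.4222 -0.0997  0.201 ]
 [ 0.498  -0.1205  0.201 ]
 [ 0.4564 -0.1091  0.201 ]] [ 0.46009907 -0.11010168  0.201     ] 164.70646916771025
```

Emit:
send_rows(series=[{"wx": 0.003, "wy": 0.005, "wz": 0.012, "dx": 0.1, "dy": 0, "dz": -1.2, "fingers": 0}, {"wx": 0, "wy": 0, "wz": 0, "dx": 0, "dy": 0, "dz": -2, "fingers": 0}, {"wx": 0, "wy": 0, "wz": 0, "dx": 0, "dy": 0, "dz": -2, "fingers": 0}, {"wx": 0, "wy": 0, "wz": 0, "dx": 0, "dy": 0, "dz": -1.5, "fingers": 0}, {"wx": 0, "wy": 0, "wz": 0, "dx": 0, "dy": 0, "dz": 0, "fingers": 0}, {"wx": 0, "wy": 0, "wz": 0, "dx": 0, "dy": 0, "dz": 0, "fingers": 0}])

```text
t: 22.28
tool_pos: [0.46, -0.1101, 0.2073]
orientation: [0.412, 3.107, -0.002]
force: [-0.6, 0.0, 0.2]
opening: 0.0928
```

```bash
python3 w.py w29
```

```text
22.2833 [ 0.46   -0.1101  0.2073] yang 74.9 zaxis [ 0.0077 -0.0024 -1.    ] F [-0.6  0.   0.2] open 0.0928 q [-0.34 -0.22  1.85  0.    1.51 -1.65]
```

View pics/w29.png

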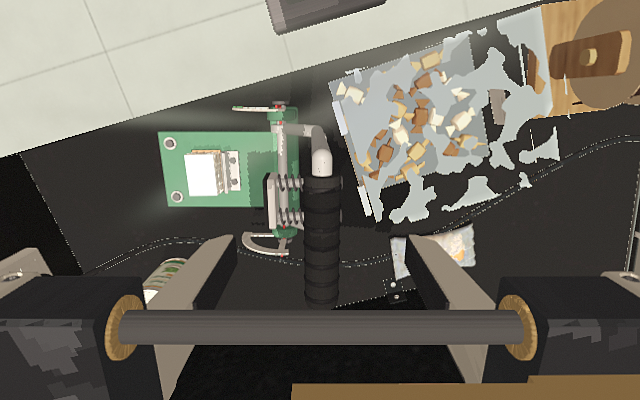

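Emit:
send_rows(newtons=30, series=[{"wx": 0.002, "wy": 0.007, "wz": 0, "dx": -0.2, "dy": 0, "dz": -1.2, "fingers": 0}, {"wx": 0, "wy": 0, "wz": 0, "dx": 0, "dy": 0, "dz": -1, "fingers": 0}, {"wx": 0, "wy": 0, "wz": 0, "dx": 0, "dy": 0, "dz": -0.2, "fingers": 0}, {"wx": 0, "wy": 0, "wz": 0, "dx": 0, "dy": 0, "dz": 0, "fingers": 100}, {"wx": 0, "wy": 0, "wz": 0, "dx": 0, "dy": 0, "dz": 0, "fingers": 255}, {"wx": 0, "wy": 0, "wz": 0, "dx": 0, "dy": 0, "dz": 0, "fingers": 255}, {"wx": 0, "wy": 0, "wz": 0, "dx": 0, "dy": 0, "dz": 0, "fingers": 255}, {"wx": 0, "wy": 0, "wz": 0, "dx": 0, "dy": 0, "dz": 0, "fingers": 255}, {"wx": 0, "wy": 0, "wz": 0, "dx": 0, "dy": 0, "dz": 0, "fingers": 255}, {"wx": 0, "wy": 0, "wz": 0, "dx": 0, "dy": 0, "dz": 0, "fingers": 255}])

```text
t: 23.17
tool_pos: [0.4603, -0.1109, 0.1856]
orientation: [0.411, 3.108, -0.002]
force: [0.5, -0.1, 0.8]
opening: 0.0506
```

```bash
python3 w.py w30
```

```text
23.1667 [ 0.4603 -0.1109  0.1856] yang 74.92 zaxis [ 0.0062 -0.0024 -1.    ] F [ 0.5 -0.1  0.8] open 0.0506 q [-0.34 -0.21  1.88 -0.    1.46 -1.65]
```

View pics/w30.png

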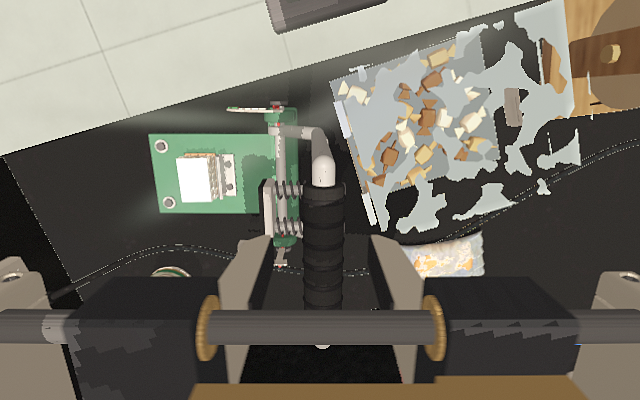

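Still closing. I wait for it and plan the arc.

Emit:
send_rows(newtons=30, series=[{"wx": 0, "wy": 0, "wz": 0, "dx": 0, "dy": 0, "dz": -0.2, "fingers": 255}, {"wx": 0, "wy": 0, "wz": 0, "dx": 0, "dy": 0, "dz": 0, "fingers": 255}, {"wx": 0, "wy": 0, "wz": 0, "dx": 0, "dy": 0, "dz": 0, "fingers": 255}, {"wx": 0, "wy": 0, "wz": 0, "dx": 0, "dy": 0, "dz": 0, "fingers": 255}, {"wx": 0, "wy": 0, "wz": 0, "dx": 0, "dy": 0, "dz": 0, "fingers": 255}])

```text
t: 23.63
tool_pos: [0.4605, -0.1107, 0.1837]
orientation: [0.411, 3.107, -0.002]
force: [0.3, 0.5, 0.8]
opening: 0.0193
```

```bash
cat > arc.py <<'E'
from h import *
import sys
st=robot.read_state();p=st["tool_pos"];Rm=R.from_rotvec(st["orientation"]).as_matrix()
O=np.array([.4257,-.2300]);a=np.radians(75.2);X=np.array([np.cos(a),np.sin(a)]);Y=np.array([-X[1],X[0]])
g=p-Rm[:,2]*.019
s=(g[:2]-O)@X-.085;y=(g[:2]-O)@Y;h=g[2]-.037
phi=np.arctan2(h,s);print("t",round(st["t"],2),"tcp",p.round(4),"s",s.round(4),"y",y.round(4),"h",h.round(4),"rad",np.hypot(s,h).round(4),"theta",(phi-np.arctan2(.164,.040)).round(3),"zax",Rm[:,2].round(4),"yang",np.degrees(np.arctan2(Rm[1,1],Rm[0,1])).round(1),"F",st["force"].round(1),"open",st["opening"].round(4),"q",st["q"].round(2))
th=phi-np.arctan2(.164,.040)
for d in [float(v) for v in sys.argv[1:]]:
    f=np.arctan2(.164,.040)+d; 
    q=np.r_[O+X*(.085+.169*np.cos(f)),.037+.169*np.sin(f)-.019]
    print(d,q.round(4),"delta cm",((q-p)*100).round(2))
E
python3 arc.py 0 .2 .4 .6 .8 1.0 1.2 1.4 1.5 1.6
```

```text
Traceback (most recent call last):
  File "arc.py", line 7, in <module>
    phi=np.arctan2(h,s);print("t",round(st["t"],2),"tcp",p.round(4),"s",s.round(4),"y",y.round(4),"h",h.round(4),"rad",np.hypot(s,h).round(4),"theta",(phi-np.arctan2(.164,.040)).round(3),"zax",Rm[:,2].round(4),"yang",np.degrees(np.arctan2(Rm[1,1],Rm[0,1])).round(1),"F",st["force"].round(1),"open",st["opening"].round(4),"q",st["q"].round(2))
                                                                                                                                                                                                                                                                                                          ^^^^^^^^^^^^^^^^^^^
AttributeError: 'float' object has no attribute 'round'
```

```bash
sed -i 's/st\["opening"\].round(4)/round(st["opening"],4)/' arc.py
python3 arc.py 0 .2 .4 .6 .8 1.0 1.2 1.4 1.5 1.6
```

```text
t 23.63 tcp [ 0.4605 -0.1107  0.1837] s 0.0392 y -0.0031 h 0.1657 rad 0.1703 theta 0.007 zax [ 0.0068 -0.0021 -1.    ] yang 74.9 F [0.3 0.5 0.8] open 0.0193 q [-0.34 -0.21  1.88  0.    1.46 -1.65]
0.0 [ 0.4576 -0.1091  0.1822] delta cm [-0.29  0.16 -0.15]
0.2 [ 0.4491 -0.1414  0.1869] delta cm [-1.14 -3.07  0.32]
0.4 [ 0.4405 -0.174   0.1848] delta cm [-2.   -6.33  0.11]
0.6 [ 0.4322 -0.2055  0.1761] delta cm [-2.84 -9.48 -0.76]
0.8 [ 0.4245 -0.2347  0.1611] delta cm [ -3.61 -12.4   -2.26]
1.0 [ 0.4176 -0.2605  0.1404] delta cm [ -4.29 -14.98  -4.33]
1.2 [ 0.412  -0.2817  0.1148] delta cm [ -4.85 -17.1   -6.89]
1.4 [ 0.4078 -0.2977  0.0854] delta cm [ -5.27 -18.69  -9.83]
1.5 [ 0.4063 -0.3034  0.0696] delta cm [ -5.42 -19.27 -11.41]
1.6 [ 0.4052 -0.3076  0.0532] delta cm [ -5.54 -19.69 -13.05]
```

Emit:
send_rows(series=[{"wx": 0, "wy": 0, "wz": 0, "dx": -0.3, "dy": -1.0, "dz": 0.15, "fingers": 255}, {"wx": 0, "wy": 0, "wz": 0, "dx": -0.45, "dy": -1.7, "dz": 0.15, "fingers": 255}, {"wx": 0, "wy": 0, "wz": 0, "dx": -0.45, "dy": -1.7, "dz": 0.05, "fingers": 255}, {"wx": 0, "wy": 0, "wz": 0, "dx": -0.45, "dy": -1.7, "dz": -0.15, "fingers": 255}, {"wx": 0, "wy": 0, "wz": 0, "dx": -0.45, "dy": -1.6, "dz": -0.4, "fingers": 255}, {"wx": 0, "wy": 0, "wz": 0, "dx": -0.2, "dy": -0.8, "dz": -0.3, "fingers": 255}, {"wx": 0, "wy": 0, "wz": 0, "dx": 0, "dy": 0, "dz": 0, "fingers": 255}])

```text
t: 24.22
tool_pos: [0.4379, -0.193, 0.1818]
orientation: [0.403, 3.106, 0.015]
force: [2.8, 2.1, -3.0]
opening: 0.0194
```

```bash
python3 arc.py .6 .8 1.0 1.2 1.4 1.5 1.6; python3 w.py w31
```

```text
t 24.22 tcp [ 0.4379 -0.193   0.1818] s -0.0463 y -0.0022 h 0.1638 rad 0.1702 theta 0.515 zax [ 0.0107  0.0085 -0.9999] yang 75.2 F [ 2.8  2.1 -3. ] open 0.0194 q [-0.53 -0.19  1.87  0.01  1.46 -1.85]
0.6 [ 0.4322 -0.2055  0.1761] delta cm [-0.57 -1.25 -0.57]
0.8 [ 0.4245 -0.2347  0.1611] delta cm [-1.34 -4.17 -2.07]
1.0 [ 0.4176 -0.2605  0.1404] delta cm [-2.02 -6.75 -4.14]
1.2 [ 0.412  -0.2817  0.1148] delta cm [-2.59 -8.87 -6.7 ]
1.4 [ 0.4078 -0.2977  0.0854] delta cm [ -3.01 -10.46  -9.64]
1.5 [ 0.4063 -0.3034  0.0696] delta cm [ -3.16 -11.04 -11.23]
1.6 [ 0.4052 -0.3076  0.0532] delta cm [ -3.27 -11.46 -12.86]
24.2167 [ 0.4379 -0.193   0.1818] yang 75.22 zaxis [ 0.0107  0.0085 -0.9999] F [ 2.8  2.1 -3. ] open 0.0194 q [-0.53 -0.19  1.87  0.01  1.46 -1.85]
```

View pics/w31.png

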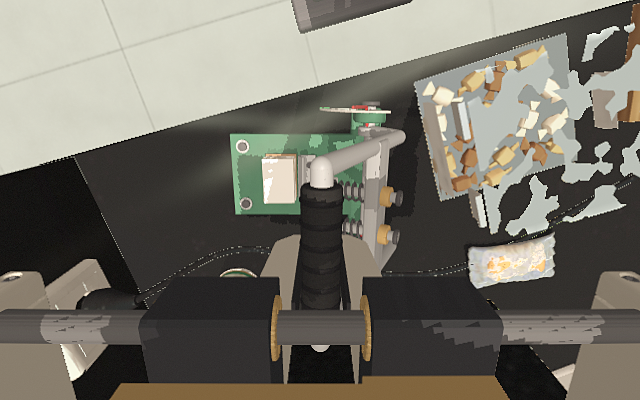

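Emit:
send_rows(series=[{"wx": -0.004, "wy": 0.005, "wz": 0, "dx": -0.35, "dy": -1.2, "dz": -0.55, "fingers": 255}, {"wx": -0.004, "wy": 0.005, "wz": 0, "dx": -0.45, "dy": -1.5, "dz": -0.8, "fingers": 255}, {"wx": 0, "wy": 0, "wz": 0, "dx": -0.4, "dy": -1.4, "dz": -1.0, "fingers": 255}, {"wx": 0, "wy": 0, "wz": 0, "dx": -0.35, "dy": -1.3, "dz": -1.1, "fingers": 255}, {"wx": 0, "wy": 0, "wz": 0, "dx": -0.3, "dy": -1.0, "dz": -1.0, "fingers": 255}, {"wx": 0, "wy": 0, "wz": 0, "dx": 0, "dy": 0, "dz": 0, "fingers": 255}])

```text
t: 24.77
tool_pos: [0.4201, -0.2572, 0.1406]
orientation: [0.399, 3.115, -0.005]
force: [1.4, 1.8, 0.1]
opening: 0.0192
```

```bash
python3 arc.py 1.0 1.2 1.3 1.4 1.5 1.55 1.6; python3 -c "
from h import *
print(onz(cam('top'),[(434,283)],0),onz(cam('top'),[(434,270)],.072))"
```

```text
t 24.77 tcp [ 0.4201 -0.2572  0.1406] s -0.1127 y -0.0015 h 0.1226 rad 0.1665 theta 0.982 zax [ 0.0013 -0.0032 -1.    ] yang 75.4 F [1.4 1.8 0.1] open 0.0192 q [-0.65 -0.12  1.88 -0.    1.37 -1.97]
1.0 [ 0.4176 -0.2605  0.1404] delta cm [-0.24 -0.32 -0.02]
1.2 [ 0.412  -0.2817  0.1148] delta cm [-0.81 -2.45 -2.58]
1.3 [ 0.4097 -0.2904  0.1005] delta cm [-1.04 -3.32 -4.01]
1.4 [ 0.4078 -0.2977  0.0854] delta cm [-1.23 -4.04 -5.53]
1.5 [ 0.4063 -0.3034  0.0696] delta cm [-1.38 -4.62 -7.11]
1.55 [ 0.4057 -0.3057  0.0615] delta cm [-1.44 -4.85 -7.92]
1.6 [ 0.4052 -0.3076  0.0532] delta cm [-1.49 -5.04 -8.74]
[[ 0.54236807 -0.33503282  0.        ]] [[ 0.54829917 -0.31423724  0.072     ]]
```

Emit:
send_rows(series=[{"wx": 0, "wy": 0, "wz": 0, "dx": -0.35, "dy": -1.1, "dz": -0.8, "fingers": 255}, {"wx": 0, "wy": 0, "wz": 0, "dx": -0.35, "dy": -1.1, "dz": -1.2, "fingers": 255}, {"wx": 0, "wy": 0, "wz": 0, "dx": -0.35, "dy": -1.1, "dz": -1.3, "fingers": 255}, {"wx": 0, "wy": 0, "wz": 0, "dx": -0.3, "dy": -0.9, "dz": -1.3, "fingers": 255}, {"wx": 0, "wy": 0, "wz": 0, "dx": -0.1, "dy": -0.3, "dz": -0.6, "fingers": 255}, {"wx": 0, "wy": 0, "wz": 0, "dx": 0, "dy": 0, "dz": 0, "fingers": 255}])

```text
t: 25.27
tool_pos: [0.409, -0.2962, 0.087]
orientation: [0.392, 3.113, 0.009]
force: [-2.1, -0.4, 3.5]
opening: 0.0196
```

```bash
python3 arc.py 1.4 1.5 1.55 1.6; python3 w.py w32
```

```text
t 25.27 tcp [ 0.409  -0.2962  0.087 ] s -0.1534 y -0.0007 h 0.069 rad 0.1682 theta 1.387 zax [ 0.0044  0.0053 -1.    ] yang 75.6 F [-2.1 -0.4  3.5] open 0.0196 q [-0.73 -0.02  1.89  0.01  1.27 -2.06]
1.4 [ 0.4078 -0.2977  0.0854] delta cm [-0.11 -0.15 -0.16]
1.5 [ 0.4063 -0.3034  0.0696] delta cm [-0.27 -0.73 -1.74]
1.55 [ 0.4057 -0.3057  0.0615] delta cm [-0.33 -0.95 -2.55]
1.6 [ 0.4052 -0.3076  0.0532] delta cm [-0.38 -1.15 -3.37]
25.2667 [ 0.409  -0.2962  0.087 ] yang 75.64 zaxis [ 0.0044  0.0053 -1.    ] F [-2.1 -0.4  3.5] open 0.0196 q [-0.73 -0.02  1.89  0.01  1.27 -2.06]
```

View pics/w32.png

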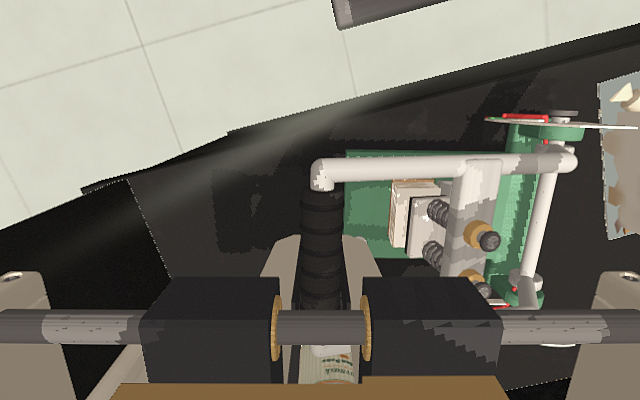

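Emit:
send_rows(series=[{"wx": -0.005, "wy": 0.004, "wz": 0, "dx": -0.15, "dy": -0.35, "dz": -0.7, "fingers": 255}, {"wx": 0, "wy": 0, "wz": 0, "dx": -0.1, "dy": -0.3, "dz": -0.7, "fingers": 255}, {"wx": 0, "wy": 0, "wz": 0, "dx": -0.1, "dy": -0.25, "dz": -0.6, "fingers": 255}, {"wx": 0, "wy": 0, "wz": 0, "dx": 0, "dy": 0, "dz": 0, "fingers": 255}, {"wx": 0, "wy": 0, "wz": 0, "dx": 0, "dy": 0, "dz": 0, "fingers": 255}])

```text
t: 25.73
tool_pos: [0.4067, -0.3032, 0.0683]
orientation: [0.389, 3.117, 0.002]
force: [0.1, 1.1, 3.4]
opening: 0.0193
```

```bash
python3 arc.py 1.5 1.55 1.6
```

```text
t 25.73 tcp [ 0.4067 -0.3032  0.0683] s -0.1606 y -0.0004 h 0.0503 rad 0.1683 theta 1.507 zax [ 9.0e-04  1.2e-03 -1.0e+00] yang 75.8 F [0.1 1.1 3.4] open 0.0193 q [-0.74  0.01  1.9   0.    1.23 -2.07]
1.5 [ 0.4063 -0.3034  0.0696] delta cm [-0.04 -0.02  0.13]
1.55 [ 0.4057 -0.3057  0.0615] delta cm [-0.1  -0.25 -0.68]
1.6 [ 0.4052 -0.3076  0.0532] delta cm [-0.15 -0.44 -1.5 ]
```

Emit:
send_rows(series=[{"wx": 0, "wy": 0, "wz": 0, "dx": -0.08, "dy": -0.2, "dz": -0.55, "fingers": 255}, {"wx": 0, "wy": 0, "wz": 0, "dx": -0.06, "dy": -0.15, "dz": -0.5, "fingers": 255}, {"wx": 0, "wy": 0, "wz": 0, "dx": 0, "dy": 0, "dz": 0, "fingers": 255}])

```text
t: 25.98
tool_pos: [0.4059, -0.3059, 0.0581]
orientation: [0.389, 3.116, 0.004]
force: [-0.7, 2.5, 5.4]
opening: 0.019
```

```bash
python3 arc.py 1.58 1.6; python3 w.py w33; python3 - <<'E'
from h import *
for n in ["top","scene"]: cv2.imwrite(f"pics/{n}3.png",robot.read_camera(n)[:,:,::-1])
im=cv2.imread("pics/w33.png");cv2.imwrite("pics/w33z.png",cv2.resize(im[80:360,300:640],None,fx=2.1,fy=2.1,interpolation=cv2.INTER_CUBIC))
E
```

```text
t 25.98 tcp [ 0.4059 -0.3059  0.0581] s -0.1635 y -0.0002 h 0.0401 rad 0.1684 theta 1.569 zax [ 0.0018  0.0025 -1.    ] yang 75.8 F [-0.7  2.5  5.4] open 0.019 q [-0.75  0.02  1.9   0.    1.21 -2.07]
1.58 [ 0.4054 -0.3069  0.0565] delta cm [-0.05 -0.1  -0.16]
1.6 [ 0.4052 -0.3076  0.0532] delta cm [-0.07 -0.17 -0.49]
25.9833 [ 0.4059 -0.3059  0.0581] yang 75.78 zaxis [ 0.0018  0.0025 -1.    ] F [-0.7  2.5  5.4] open 0.019 q [-0.75  0.02  1.9   0.    1.21 -2.07]
```

View pics/w33z.png

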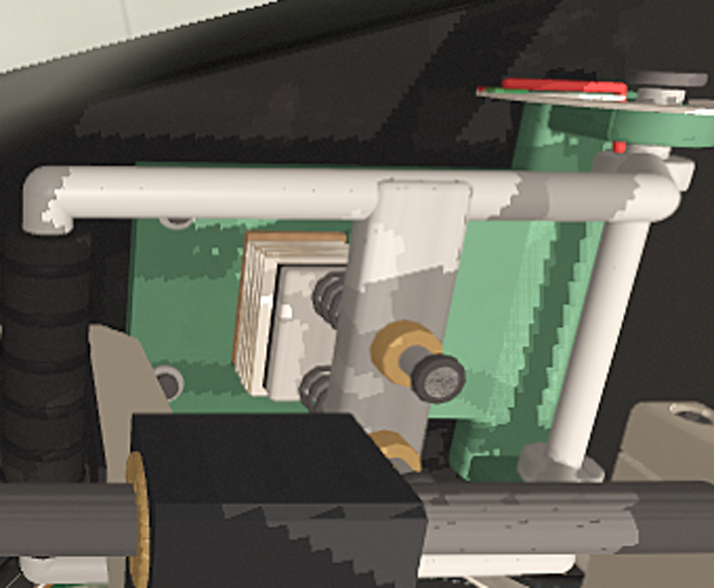

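Emit:
send_rows(series=[{"wx": 0, "wy": 0, "wz": 0, "dx": -0.05, "dy": -0.15, "dz": -0.5, "fingers": 255}, {"wx": 0, "wy": 0, "wz": 0, "dx": 0, "dy": 0, "dz": 0, "fingers": 255}, {"wx": 0, "wy": 0, "wz": 0, "dx": 0, "dy": 0, "dz": 0, "fingers": 255}, {"wx": 0, "wy": 0, "wz": 0, "dx": 0, "dy": 0, "dz": 0, "fingers": 255}])

```text
t: 26.47
tool_pos: [0.4057, -0.3067, 0.0548]
orientation: [0.388, 3.116, 0.006]
force: [-0.3, 4.3, 4.0]
opening: 0.019
```

```bash
python3 arc.py 1.6; python3 w.py w34; python3 - <<'E'
from h import *
a=robot.read_camera("top")[:,:,::-1];b=robot.read_camera("scene")[:,:,::-1]
w=cv2.imread("pics/w34.png")
cv2.imwrite("pics/c34.png",np.hstack([cv2.resize(a[230:340,320:450],None,fx=3,fy=3,interpolation=cv2.INTER_CUBIC),cv2.resize(b[230:340,270:400],None,fx=3,fy=3,interpolation=cv2.INTER_CUBIC)]))
cv2.imwrite("pics/w34z.png",cv2.resize(w[100:180,500:640],None,fx=5,fy=5,interpolation=cv2.INTER_CUBIC))
E
```

```text
t 26.47 tcp [ 0.4057 -0.3067  0.0548] s -0.1643 y -0.0002 h 0.0368 rad 0.1684 theta 1.59 zax [ 0.0017  0.0036 -1.    ] yang 75.8 F [-0.3  4.3  4. ] open 0.019 q [-0.75  0.03  1.9   0.    1.21 -2.08]
1.6 [ 0.4052 -0.3076  0.0532] delta cm [-0.05 -0.1  -0.15]
26.4667 [ 0.4057 -0.3067  0.0548] yang 75.79 zaxis [ 0.0017  0.0036 -1.    ] F [-0.3  4.3  4. ] open 0.019 q [-0.75  0.03  1.9   0.    1.21 -2.08]
```

View pics/c34.png

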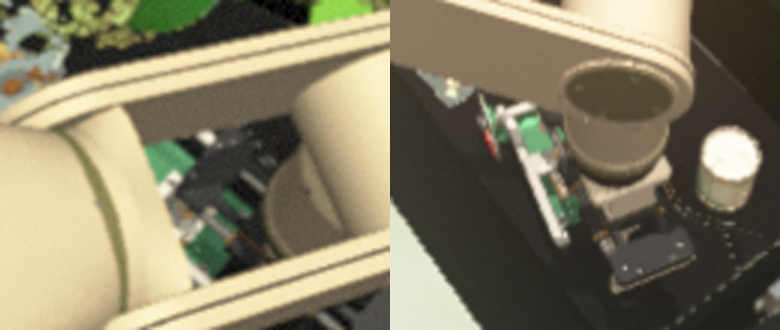

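View pics/w34z.png

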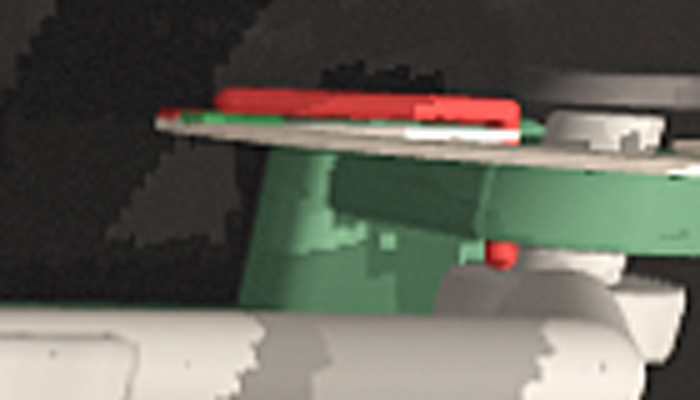

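View pics/w34.png

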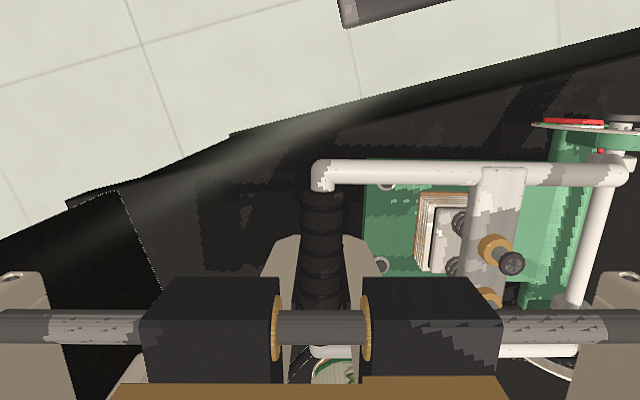

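Emit:
send_rows(series=[{"wx": 0, "wy": 0, "wz": 0, "dx": 0, "dy": -0.05, "dz": -0.2, "fingers": 255}, {"wx": 0, "wy": 0, "wz": 0, "dx": 0, "dy": 0, "dz": 0, "fingers": 255}, {"wx": 0, "wy": 0, "wz": 0, "dx": 0, "dy": 0, "dz": 0, "fingers": 255}, {"wx": 0, "wy": 0, "wz": 0, "dx": 0, "dy": 0, "dz": 0, "fingers": 255}])

```text
t: 26.95
tool_pos: [0.4057, -0.3068, 0.0542]
orientation: [0.388, 3.117, 0.007]
force: [-0.7, 4.0, 5.4]
opening: 0.0193
```

```bash
python3 arc.py 1.6; python3 - <<'E'
from h import *
st=robot.read_state();print(st["wrist_torque"])
w=cv2.imread("pics/w34.png")
cv2.imwrite("pics/w34y.png",cv2.resize(w[185:310,400:520],None,fx=4.5,fy=4.5,interpolation=cv2.INTER_CUBIC))
E
```

```text
t 26.95 tcp [ 0.4057 -0.3068  0.0542] s -0.1644 y -0.0002 h 0.0362 rad 0.1683 theta 1.593 zax [ 0.0013  0.0041 -1.    ] yang 75.8 F [-0.7  4.   5.4] open 0.0193 q [-0.75  0.03  1.9   0.    1.21 -2.08]
1.6 [ 0.4052 -0.3076  0.0532] delta cm [-0.05 -0.09 -0.1 ]
[ 0.83716537  0.09979666 -0.08626439]
```

View pics/w34y.png

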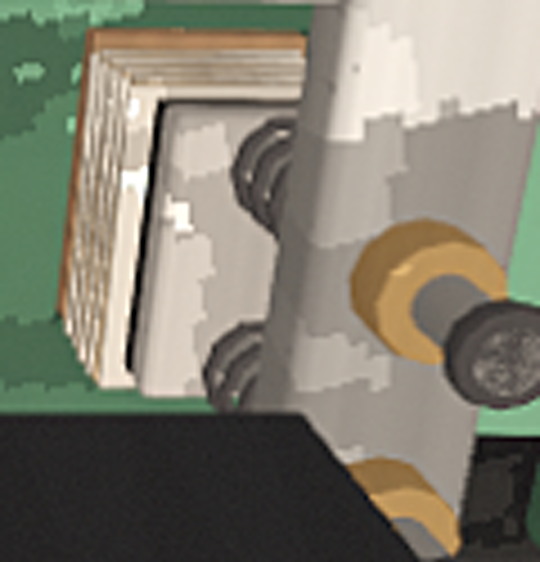

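```bash
python3 w.py w35 >/dev/null; python3 - <<'E'
from h import *
st=np.load("pics/w35.npy",allow_pickle=True).item();c=cam("wrist",st)
O=np.array([.4257,-.2300]);a=np.radians(75.2);X=np.array([np.cos(a),np.sin(a)]);Y=np.array([-X[1],X[0]])
for th in (1.52,1.56,1.6,1.64):
    f=np.arctan2(.164,.04)+th
    for nm,r,off,y in [("gripend40",.169,0,.04),("corner48",.169,0,.048)]:
        P=np.r_[O+X*(.085+r*np.cos(f))+Y*y,.037+r*np.sin(f)];print(th,nm,proj(c,P)[0].round(1))
    g=th-1.6  # beam, level at 1.6
    for y in (.048,):
        P=np.r_[O+X*(.085-.085*np.cos(g))+Y*y,.037-.085*np.sin(g)];print("   rod at beam",proj(c,P)[0].round(1))
P=np.r_[O+X*.085+Y*.048,.037];print("axle end",proj(c,P)[0].round(1))
im=cv2.imread("pics/w35.png");cv2.imwrite("pics/w35z.png",cv2.resize(im[140:220,290:420],None,fx=6,fy=6,interpolation=cv2.INTER_CUBIC))
E
```

```text
1.52 gripend40 [328.6 196.1]
1.52 corner48 [328.9 177.9]
   rod at beam [468.4 161.3]
1.56 gripend40 [324.2 191.9]
1.56 corner48 [324.4 174.4]
   rod at beam [465.4 160.2]
1.6 gripend40 [320.7 187.9]
1.6 corner48 [320.8 171.2]
   rod at beam [462.7 159.1]
1.64 gripend40 [318.  184.3]
1.64 corner48 [318.1 168.1]
   rod at beam [460.4 158. ]
axle end [610.4 160.8]
```

View pics/w35z.png

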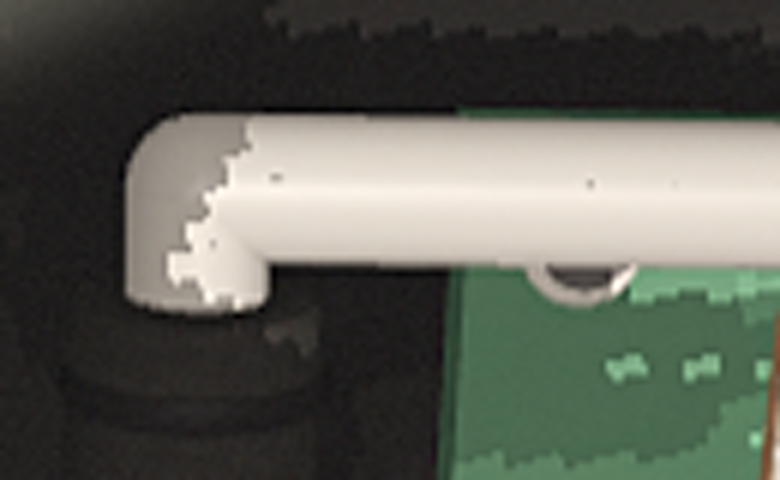

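Emit:
send_rows(series=[{"wx": 0, "wy": 0, "wz": 0, "dx": 0, "dy": 0, "dz": -0.1, "fingers": 255}, {"wx": 0, "wy": 0, "wz": 0, "dx": 0, "dy": 0, "dz": 0, "fingers": 255}, {"wx": 0, "wy": 0, "wz": 0, "dx": 0, "dy": 0, "dz": 0, "fingers": 255}, {"wx": 0, "wy": 0, "wz": 0, "dx": 0, "dy": 0, "dz": 0, "fingers": 255}, {"wx": 0, "wy": 0, "wz": 0, "dx": 0, "dy": 0, "dz": 0, "fingers": 255}, {"wx": 0, "wy": 0, "wz": 0, "dx": 0, "dy": 0, "dz": 0, "fingers": 255}, {"wx": 0, "wy": 0, "wz": 0, "dx": 0, "dy": 0, "dz": 0, "fingers": 255}, {"wx": 0, "wy": 0, "wz": 0, "dx": 0, "dy": 0, "dz": 0, "fingers": 255}, {"wx": 0, "wy": 0, "wz": 0, "dx": 0, "dy": 0, "dz": 0, "fingers": 255}, {"wx": 0, "wy": 0, "wz": 0, "dx": 0, "dy": 0, "dz": 0, "fingers": 255}])

```text
t: 27.83
tool_pos: [0.4057, -0.3065, 0.0555]
orientation: [0.388, 3.117, 0.006]
force: [-0.7, 2.6, 4.5]
opening: 0.0193
```

```bash
python3 arc.py 1.6
```

```text
t 27.83 tcp [ 0.4057 -0.3065  0.0555] s -0.1641 y -0.0002 h 0.0375 rad 0.1683 theta 1.585 zax [ 8.0e-04  3.8e-03 -1.0e+00] yang 75.8 F [-0.7  2.6  4.5] open 0.0193 q [-0.75  0.03  1.9   0.    1.21 -2.07]
1.6 [ 0.4052 -0.3076  0.0532] delta cm [-0.05 -0.11 -0.23]
```

Emit:
send_rows(series=[{"wx": 0, "wy": 0, "wz": 0, "dx": 0, "dy": -0.05, "dz": -0.2, "fingers": 255}, {"wx": 0, "wy": 0, "wz": 0, "dx": 0, "dy": 0, "dz": -0.02, "fingers": 255}, {"wx": 0, "wy": 0, "wz": 0, "dx": 0, "dy": 0, "dz": -0.02, "fingers": 255}, {"wx": 0, "wy": 0, "wz": 0, "dx": 0, "dy": 0, "dz": -0.02, "fingers": 255}, {"wx": 0, "wy": 0, "wz": 0, "dx": 0, "dy": 0, "dz": -0.02, "fingers": 255}, {"wx": 0, "wy": 0, "wz": 0, "dx": 0, "dy": 0, "dz": -0.02, "fingers": 255}, {"wx": 0, "wy": 0, "wz": 0, "dx": 0, "dy": 0, "dz": -0.02, "fingers": 255}, {"wx": 0, "wy": 0, "wz": 0, "dx": 0, "dy": 0, "dz": -0.02, "fingers": 255}, {"wx": 0, "wy": 0, "wz": 0, "dx": 0, "dy": 0, "dz": -0.02, "fingers": 255}, {"wx": 0, "wy": 0, "wz": 0, "dx": 0, "dy": 0, "dz": -0.02, "fingers": 255}, {"wx": 0, "wy": 0, "wz": 0, "dx": 0, "dy": 0, "dz": -0.02, "fingers": 255}, {"wx": 0, "wy": 0, "wz": 0, "dx": 0, "dy": 0, "dz": -0.02, "fingers": 255}])

```text
t: 28.83
tool_pos: [0.4056, -0.307, 0.0533]
orientation: [-0.389, -3.117, -0.008]
force: [-1.8, 3.0, 6.7]
opening: 0.0193
```

```bash
python3 arc.py 1.6
```

```text
t 28.83 tcp [ 0.4056 -0.307   0.0533] s -0.1646 y -0.0002 h 0.0353 rad 0.1684 theta 1.599 zax [ 2.0e-04  5.2e-03 -1.0e+00] yang 75.8 F [-1.8  3.   6.7] open 0.0193 q [-0.75  0.03  1.9   0.    1.21 -2.08]
1.6 [ 0.4052 -0.3076  0.0532] delta cm [-0.04 -0.07 -0.  ]
```

Emit:
send_rows(series=[{"wx": 0, "wy": 0, "wz": 0, "dx": 0, "dy": 0, "dz": -0.01, "fingers": 255}, {"wx": 0, "wy": 0, "wz": 0, "dx": 0, "dy": 0, "dz": -0.01, "fingers": 255}, {"wx": 0, "wy": 0, "wz": 0, "dx": 0, "dy": 0, "dz": -0.01, "fingers": 255}, {"wx": 0, "wy": 0, "wz": 0, "dx": 0, "dy": 0, "dz": -0.01, "fingers": 255}, {"wx": 0, "wy": 0, "wz": 0, "dx": 0, "dy": 0, "dz": -0.01, "fingers": 255}, {"wx": 0, "wy": 0, "wz": 0, "dx": 0, "dy": 0, "dz": -0.01, "fingers": 255}, {"wx": 0, "wy": 0, "wz": 0, "dx": 0, "dy": 0, "dz": -0.01, "fingers": 255}, {"wx": 0, "wy": 0, "wz": 0, "dx": 0, "dy": 0, "dz": -0.01, "fingers": 255}, {"wx": 0, "wy": 0, "wz": 0, "dx": 0, "dy": 0, "dz": -0.01, "fingers": 255}, {"wx": 0, "wy": 0, "wz": 0, "dx": 0, "dy": 0, "dz": -0.01, "fingers": 255}, {"wx": 0, "wy": 0, "wz": 0, "dx": 0, "dy": 0, "dz": -0.01, "fingers": 255}, {"wx": 0, "wy": 0, "wz": 0, "dx": 0, "dy": 0, "dz": -0.01, "fingers": 255}, {"wx": 0, "wy": 0, "wz": 0, "dx": 0, "dy": 0, "dz": -0.01, "fingers": 255}, {"wx": 0, "wy": 0, "wz": 0, "dx": 0, "dy": 0, "dz": -0.01, "fingers": 255}, {"wx": 0, "wy": 0, "wz": 0, "dx": 0, "dy": 0, "dz": -0.01, "fingers": 255}, {"wx": 0, "wy": 0, "wz": 0, "dx": 0, "dy": 0, "dz": -0.01, "fingers": 255}, {"wx": 0, "wy": 0, "wz": 0, "dx": 0, "dy": 0, "dz": -0.01, "fingers": 255}, {"wx": 0, "wy": 0, "wz": 0, "dx": 0, "dy": 0, "dz": -0.01, "fingers": 255}, {"wx": 0, "wy": 0, "wz": 0, "dx": 0, "dy": 0, "dz": -0.01, "fingers": 255}, {"wx": 0, "wy": 0, "wz": 0, "dx": 0, "dy": 0, "dz": -0.01, "fingers": 255}])

```text
t: 30.5
tool_pos: [0.4056, -0.3068, 0.0539]
orientation: [-0.39, -3.116, -0.011]
force: [-0.8, 3.0, 5.6]
opening: 0.0192
```

```bash
python3 arc.py 1.6
```

```text
t 30.5 tcp [ 0.4056 -0.3068  0.0539] s -0.1645 y -0.0002 h 0.0359 rad 0.1683 theta 1.595 zax [-2.0e-04  7.3e-03 -1.0e+00] yang 75.7 F [-0.8  3.   5.6] open 0.0192 q [-0.75  0.04  1.9   0.01  1.21 -2.08]
1.6 [ 0.4052 -0.3076  0.0532] delta cm [-0.04 -0.09 -0.07]
```

One more second of holding, then a last look before handing in.

Emit:
send_rows(series=[{"wx": 0, "wy": 0, "wz": 0, "dx": 0, "dy": 0, "dz": -0.02, "fingers": 255}, {"wx": 0, "wy": 0, "wz": 0, "dx": 0, "dy": 0, "dz": -0.02, "fingers": 255}, {"wx": 0, "wy": 0, "wz": 0, "dx": 0, "dy": 0, "dz": -0.02, "fingers": 255}, {"wx": 0, "wy": 0, "wz": 0, "dx": 0, "dy": 0, "dz": -0.02, "fingers": 255}, {"wx": 0, "wy": 0, "wz": 0, "dx": 0, "dy": 0, "dz": -0.02, "fingers": 255}, {"wx": 0, "wy": 0, "wz": 0, "dx": 0, "dy": 0, "dz": -0.02, "fingers": 255}, {"wx": 0, "wy": 0, "wz": 0, "dx": 0, "dy": 0, "dz": -0.02, "fingers": 255}, {"wx": 0, "wy": 0, "wz": 0, "dx": 0, "dy": 0, "dz": -0.02, "fingers": 255}, {"wx": 0, "wy": 0, "wz": 0, "dx": 0, "dy": 0, "dz": -0.02, "fingers": 255}, {"wx": 0, "wy": 0, "wz": 0, "dx": 0, "dy": 0, "dz": -0.02, "fingers": 255}, {"wx": 0, "wy": 0, "wz": 0, "dx": 0, "dy": 0, "dz": -0.02, "fingers": 255}, {"wx": 0, "wy": 0, "wz": 0, "dx": 0, "dy": 0, "dz": -0.02, "fingers": 255}])

```text
t: 31.5
tool_pos: [0.4056, -0.3068, 0.0534]
orientation: [-0.39, -3.116, -0.013]
force: [-1.1, 4.2, 6.7]
opening: 0.0191
```

```bash
python3 arc.py 1.6; python3 w.py w36
```

```text
t 31.5 tcp [ 0.4056 -0.3068  0.0534] s -0.1646 y -0.0002 h 0.0354 rad 0.1683 theta 1.598 zax [-4.0e-04  8.3e-03 -1.0e+00] yang 75.7 F [-1.1  4.2  6.7] open 0.0191 q [-0.75  0.04  1.9   0.01  1.21 -2.08]
1.6 [ 0.4052 -0.3076  0.0532] delta cm [-0.04 -0.08 -0.02]
31.5 [ 0.4056 -0.3068  0.0534] yang 75.73 zaxis [-4.0e-04  8.3e-03 -1.0e+00] F [-1.1  4.2  6.7] open 0.0191 q [-0.75  0.04  1.9   0.01  1.21 -2.08]
```

View pics/w36.png

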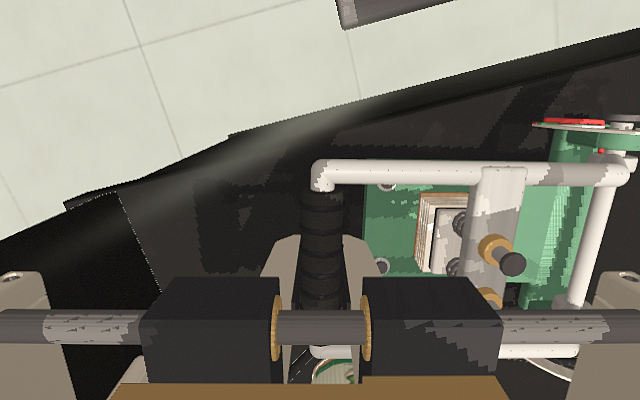

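The picture shows the rod end at (321,172), where it should be at 1.60 rad, and the foot on the square pile at (440,235).

```bash
python3 -c "
from plant import robot
print(robot.close_job())"
```

```text
the job is handed in; nothing more can be done
None
```

I laid both white bundles on the card in the nest and swung the lever over by its grip. I held it in the green for about 5 s and handed the job in at about 31.5 s, with the grip still held.

**Pile:** the last look after letting go put the top bundle about 1 mm from the card's middle and within 0.5° of square. The lower bundle was within about 2 mm. The last picture shows the foot on the pile and the pile still square.

**Lever:** the tool pose gave 1.585 to 1.60 rad during the hold and 1.598 at the end. The end of the lever's rod in the wrist picture also matched about 1.60. During the hold the lever crept open slightly, and I brought it back with small downward moves.

**Checks that were weaker or disagreed:**
- **Pointer and foot force:** I could only see the scale nearly edge-on, so the pointer looked plausible rather than clearly in the green. The foot force was not measured.
- **Force on the grip:** it read about 4 to 7 N vertically, partly below the 6 to 9 N given. I put that down to the pads' friction on the bar.
- **Leaves:** the plant's leaves passed through the gripper in several pictures, but no contact force showed.
- **Bystanders:** I kept clear of the tin, butter pack and stamp and saw no contact, but I did not measure their positions again at the end.

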